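# Hold the curing canister's bayonet lid at its purge mark

## Robot

A 7-joint arm with a two-finger parallel gripper is mounted at the origin on a cart in front of the work surface, level with it; the furniture and walls round the work are solid. World frame = base frame: x ahead of the robot, y to its left, z up, the work surface at z = 0. Lengths are in m, angles in rad, forces in N, time in s.
With the tool pointing down it reaches from about 0.425 to 0.875 m from the base axis. Payload 9.9 kg.
Tool frame: the origin (TCP) lies between the finger pads; the fingertips stand 8 mm ahead of it and the grasp point (between the pads) lies 11 mm behind it; y points along the fingers, z is the direction in which the jaws open and shut, and the axes are right-handed (so a half turn about y gives the same grasp; the last joint's range is limited). The gripper opens to 85 mm and grips with 20 to 120 N. Pads are 22 mm wide; open, the fingers measure 114 mm over their backs; the gripper's body (76 mm by 85 mm) begins 54 mm behind the grasp point. The pads swing forward as they close: fully open they stand 13 mm farther back than shut.
Start: joints at [-1.255, 0.576, 0.025, 1.437, -0.015, 1.129, -0.057], TCP at [0.263, 0.622, 0.239] pointing down, gripper open.
Joint ranges: [-2.76, 2.76], [-0.34, 2.15], [-1.52, 1.57], [0.19, 2.46], [-1.09, 4.23], [0.17, 1.99], [-2.82, 2.82]. Speed limits (rad/s): [2.22, 2.22, 3.01, 3.01, 3.14, 3.14, 3.14].

## Interface

Orientations are given as a unit quaternion [w, x, y, z].
In Python, from station import ctrl, imaging gives the robot as it stands. The module is installed in compiled form; this text tells all that it offers.
- The arm moves only by the tool arm_command, never from a script. Its argument "increments" is a list of rows, each an object of numbers: "ax", "ay", "az": the turn, a rotation vector about the world's x, y, z in degrees; "tx", "ty", "tz": the shift along the world's x, y, z in mm; "jaw": the finger opening in mm, from 0 to 85.4. In form: [{"ax": .., "ay": .., "az": .., "tx": .., "ty": .., "tz": .., "jaw": ..}, ...]. A call has 1 to 12 rows; each row shifts and turns the commanded pose from where the row before left it; what a row does not reach is not made up. A row lasts 1/10 s, in which the tool goes at most 50 mm and 8.59 degrees, less where a joint would pass 70% of its speed; a pose out of reach is approached as far as the arm can. A call is refused whole if a number of a shift passes 50 or a number of a turn 8.59, either way. A call with a gripper value outside its range is refused whole. The fingers move at their own pace and stop on an object; the grip force is fixed at half the most. Time passes only in rows, so rows that do not move let the fingers close. It gives the time, the measured TCP pose, the force and the opening at its end, in the units of the state.
- ctrl.get_obs(): the state, without advancing time (a new reading comes with each control period).
- imaging.read_camera(name): name is "scene" or "top" or "wrist"; returns a dict with "frame" (420x560x3 uint8, red, green, blue), "range_z" (420x560 float32, m along the optical axis (not along the pixel's ray), 0 where there is no reading), "K" (3x3 intrinsics, pixels), "extrinsics" (4x4, takes a point from world to camera coordinates). Camera axes: x right, y up, looking along -z (the intrinsics and any distortion apply to the point x, -y, -z); pixel columns grow to the right and rows downward; lengths in m; the calibration is good to about 2 mm. A picture is of the moment at which its call begins.
- ctrl.finish_job(): hands the job in, once; it reports no verdict.
The state is a dict: "clock": time; "joints": joint angles; "qd": joint speeds; "joint_torque": joint torques, N m; "tcp_pos": TCP position; "tcp_rot": TCP orientation; "force": force on the tool from outside, world axes, zero at the start; "moment": the same for the moment, N m; "gripper_width": opening from 0.0 (shut) to 1.0 (fully open).
Only numpy, scipy, OpenCV 4.12 (cv2) and the standard library are available. Lean on these libraries where they do the work, as an engineer would, in place of code of your own. Each camera call takes 0.05 s, during which the arm holds its last target.

## Task

A printed dental arch stands in the glass curing canister on its purge dock, ready to be flushed with nitrogen. First slide the dock's bolt fully home into the keeper on the canister, so that the canister cannot turn with its lid; then set the bayonet lid into the canister's rim, lugs down through the two slots until its flange lies on the rim, and turn it clockwise (seen from above) against its spring to the single-dot purge mark, half way to the lock: 45 degrees on, and never so far that it rides up on the lock catch, which clicks at 90 degrees. Do not let go of the lid there: the purge valve springs shut when it is released, so finish with the gripper still holding it steady at the purge mark, and leave the other things on the bench where they are.

Things in the scene. Friction and masses are not known exactly. Their poses are not given: they have to be found in the camera images.
- dock: Purge dock, fixed to the bench: white base plate 136 x 242 mm (x -68 to 68, y -168 to 74), top 14 mm above the bench, with a low round aluminium socket (120 mm across, 7 mm high) that holds the canister's foot, and a steel slide bolt on its -y side that slides towards +y along x = 0. Origin: on the socket's axis at bench height; z up.
- bolt (a joint): Slide bolt's position towards the dock's +y, m: 0 drawn back, 0.028 fully home with its tip 10 mm inside the keeper. Starts between 0 and 0.006; stays where it is left, about 2.5 N of friction.
- bolt_knob (a point): Centre of the flat top of the bolt's upright steel knob, 75 mm above the bench: a round post 14 mm across for its upper 32 mm, free on all sides; in the dock's frame at x = 0, y = -128 mm + bolt value. The rod under it (10 mm thick) has its top 35 mm above the bench; the two guides across the track, at y = -74 to -82 and -154 to -162 mm, are 41 mm high.
- canister: Round canister loose in the dock's socket (0.85 kg, 2 mm of play; unbolted it turns with the lid): aluminium foot on a slippery plastic sole, glass wall, aluminium collar 108 mm across, a white arch model fixed inside. Origin: centre of its underside, 14 mm above the bench; z up. Its +x and -x point at the two lid slots, its -y at the keeper and the bolt.
- rim (a point): Centre of the canister's mouth at the height of the rim, 80 mm above the canister's origin. The mouth is 76 mm across in a lip 6 mm thick. Under the lip, stops keep the lid from turning anticlockwise, and a lock catch begins to resist a lug at about 65 degrees of clockwise turn and clicks behind it at 90.
- slot (a point): One of the two lug slots in the lip (canister's +x side, 42 mm from the axis; the other is at its -x side), at rim height: about 17 mm wide, reaching 46 mm from the axis. A line is engraved on the rim beside each.
- purge_dot (a point): The single-dot purge mark on the rim, 45 degrees clockwise (seen from above) from this slot, 51 mm from the axis; another is straight across. The lock mark, a pair of dots, is at 90 degrees.
- keeper (a point): The steel keeper on the canister's foot, facing the bolt: an arch 15 mm wide inside, 52 to 67 mm from the canister's axis; this point is the middle of its opening, 30 mm above the bench, at the bolt's height.
- lid: Bayonet lid standing right way up on the bench, 0.24 kg. Origin: centre of its underside; z up. Spigot 72 mm across, 0 to 16 mm high; flange 95 mm across, 16 to 24 mm. A half turn makes no difference. Seated, the flange lies on the rim and the origin is 64 mm above the canister's. It enters with its x along the canister's x within 3 degrees (2 mm of play round the spigot).
- lug (a point): Middle of one of the lid's two lugs, at its +x (the other at -x): 12 mm wide, reaching 43 mm from the axis, 2 to 8 mm above the lid's origin. Once under the lip they have 2 mm of play in height.
- lid_grip (a point): Centre of the top of the lid's black upright grip bar, 58 mm above the lid's origin: the bar lies along the lid's x, 64 mm long, 14 mm thick, and rises 34 mm from the flange. A line mark on the flange at each end of the bar shows where it points.
- purge_ring (a joint): Angle of the spring-loaded valve ring inside the collar, rad, 0 at rest. From about 4 degrees of clockwise turn on the lid's lugs push it, so it reads about 0.07 less than the lid's turn (about 0.7 at the purge mark). It pushes the lid back with 0.11 Nm at first, 0.24 Nm at the purge mark.
- set_up: Bystander, to be left alone: denture set-up on plaster blocks, pink and white, 79 x 72 x 62 mm. Origin: centre of its underside.
- glass_jar: Bystander, to be left alone: glass jar with a white screw lid, 101 x 101 x 72 mm. Origin: centre of its underside.
- burs: Bystander, to be left alone: small block full of burs, 28 x 70 x 49 mm. Origin: centre of its underside.
- dropper: Bystander, to be left alone: brown dropper bottle with a black teat, 33 x 34 x 102 mm. Origin: centre of its underside.
- brush: Bystander, to be left alone: thin red-handled brush lying down, 158 x 8 x 8 mm. Origin: centre of its underside.
- bite: Bystander, to be left alone: small violet bite registration piece, 14 x 31 x 14 mm. Origin: centre of its underside.

How it is judged:
On the way, in this order (a step that is already met when the one before it is completed fails the run):
1. the bolt is fully home in the canister's keeper (value of joint bolt above 0.025 m and horizontal distance between canister and dock below 0.006 m), for 0.2 s.
2. the lid is down in the rim with its lugs through the slots, not yet turned to the mark (horizontal distance between lid and canister below 0.005 m and z of lid in the frame of canister between 0.061 and 0.0665 m and angle between the x axis of lid and the x axis of canister, either way round below 0.35 rad), for 0.1 s.
At the end, for the whole second after the job is handed in: The bolt is home (beyond 24 of 28 mm); the canister stands upright in its socket; the lid's flange lies on the rim (within 2.5 mm, 5 mm of centred), the lid is turned 45 degrees clockwise from the slots (37 to 53), the purge ring is turned with it, and the gripper holds the lid (over 2 N) at rest (horizontal distance between lid and canister below 0.005 m and z of lid in the frame of canister between 0.061 and 0.0665 m and angle between the x axis of lid and the x axis of canister, either way round between 0.645 and 0.925 rad and value of joint purge_ring above 0.45 rad and value of joint bolt above 0.024 m and horizontal distance between canister and dock below 0.006 m and angle between canister's own z axis and vertical below 0.05 rad and contact force between the fingers and lid above 2 N and angular speed of lid below 0.1 rad/s and linear speed of lid below 0.01 m/s); the arm keeps its last pose, push and grip.
It fails at once if the lid is turned on into the lock catch (horizontal distance between lid and canister below 0.005 m and z of lid in the frame of canister between 0.061 and 0.0665 m and angle between the x axis of lid and the x axis of canister, either way round above 1.12 rad).
It fails at once if a bystander is moved by more than 30 mm (distance of any of set_up, glass_jar, burs, dropper, brush, bite from where it was at the start of the episode above 0.03 m).
It also fails if it takes over 48 s, if anything falls off the work surface, if the arm or the gripper's body presses on something with over 40 N, if the wrist force passes 120 N, or if a joint passes its speed limit or range.

## Working session

There is one attempt and no reset: what is moved stays moved. The work goes in short steps, Python scripts to look and compute and a tool call to move; the robot and the scene stay as the last step left them, time stands still between calls to the robot, and variables do not carry over. Pictures are saved under pics/ and viewed, and the job is handed in when it is done.

Besides the shell and the picture viewer there is one more tool, called after "Call:" as name(argument=value, ...) on one line, values as JSON. arm_command: Moves the arm, as the interface text tells. Its arguments: {"type":"object","properties":{"increments":{"type":"array","items":{"type":"object","properties":{"ax":{"type":"number"},"ay":{"type":"number"},"az":{"type":"number"},"tx":{"type":"number"},"ty":{"type":"number"},"tz":{"type":"number"},"jaw":{"type":"number"}}}}},"required":["increments"]}

```bash
mkdir -p pics; cat > h.py <<'E'
import numpy as np, cv2
from station import ctrl, imaging
def grab(n,tag):
    d=imaging.read_camera(n)
    cv2.imwrite(f'pics/{tag}.png',d['frame'][:,:,::-1]); np.savez(f'pics/{tag}.npz',**{k:d[k] for k in('frame','range_z','K','extrinsics')})
    return d
def load(tag): return dict(np.load(f'pics/{tag}.npz'))
def ray(d,u,v):
    K=d['K'];T=d['extrinsics'];R=T[:3,:3];c=-R.T@T[:3,3]
    p=np.array([(u-K[0,2])/K[0,0],-(v-K[1,2])/K[1,1],-1.0]); return c,R.T@p
def onz(d,u,v,z):
    c,r=ray(d,u,v); return c+r*(z-c[2])/r[2]
def pt(d,u,v):
    c,r=ray(d,u,v); return c+r*d['range_z'][int(v),int(u)]
def cloud(d):
    z=d['range_z'];v,u=np.mgrid[:z.shape[0],:z.shape[1]];K=d['K'];T=d['extrinsics']
    P=np.stack([(u-K[0,2])/K[0,0],-(v-K[1,2])/K[1,1],-np.ones_like(z)],-1)*z[...,None]
    return (P-T[:3,3])@T[:3,:3]
def proj(d,p):
    q=d['extrinsics'][:3,:3]@np.asarray(p)+d['extrinsics'][:3,3]; K=d['K']
    return K[0,2]+K[0,0]*q[0]/-q[2], K[1,2]+K[1,1]*-q[1]/-q[2]
E
python3 - <<'E'
from h import *
for n in('scene','top','wrist'):
    d=grab(n,n+'0'); print(n,d['K'].tolist(),d['extrinsics'].round(3).tolist())
o=ctrl.get_obs(); print(o)
E
```

```text
scene [[488.4935406768685, 0.0, 281.8300415892551], [0.0, 488.4935406768685, 214.4000964450705], [0.0, 0.0, 1.0]] [[0.615, -0.788, 0.022, -0.43], [0.408, 0.342, 0.846, -0.281], [-0.675, -0.512, 0.532, -0.97], [0.0, 0.0, 0.0, 1.0]]
top [[490.39922008567066, 0.0, 284.9278116600825], [0.0, 490.39922008567066, 202.49134180742394], [0.0, 0.0, 1.0]] [[-0.007, -1.0, 0.012, -0.112], [0.992, -0.005, 0.123, -0.581], [-0.123, 0.013, 0.992, -0.999], [0.0, 0.0, 0.0, 1.0]]
wrist [[314.3075532281706, 0.0, 282.731147772483], [0.0, 314.3075532281706, 206.86149181613325], [0.0, 0.0, 1.0]] [[0.39, 0.921, -0.001, -0.674], [-0.876, 0.37, -0.309, 0.04], [-0.284, 0.122, 0.951, -0.38], [0.0, 0.0, 0.0, 1.0]]
{'clock': 0.15, 'joints': array([-1.25480036,  0.57635721,  0.02484087,  1.437664  , -0.01503163,
        1.1289825 , -0.05649829]), 'qd': array([ 0.00026542, -0.00376845,  0.00224353, -0.00244967,  0.00072834,
       -0.00054699, -0.00011912]), 'joint_torque': array([ 4.21725723e-03, -7.66266775e+01,  2.25351624e+00, -2.86182904e+01,
        1.57060625e-02,  9.77581367e-03,  2.54443029e-05]), 'tcp_pos': array([0.26258656, 0.62150152, 0.23864625]), 'tcp_rot': array([-0.6926009 ,  0.69345491, -0.14047715,  0.14032267]), 'force': array([-0.1952057 ,  0.23841686,  0.85126022]), 'moment': array([-0.03403134, -0.02520698,  0.03398374]), 'gripper_width': 0.9989548338575609}
```

View pics/scene0.png

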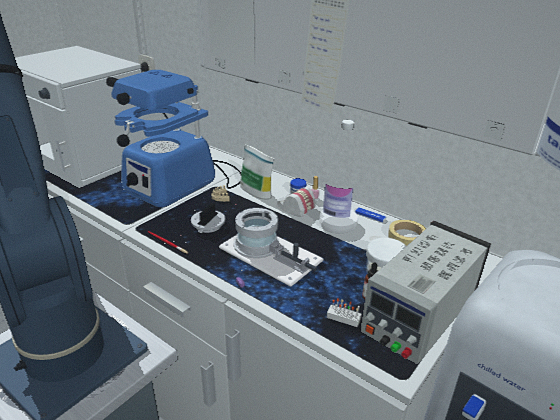

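View pics/top0.png

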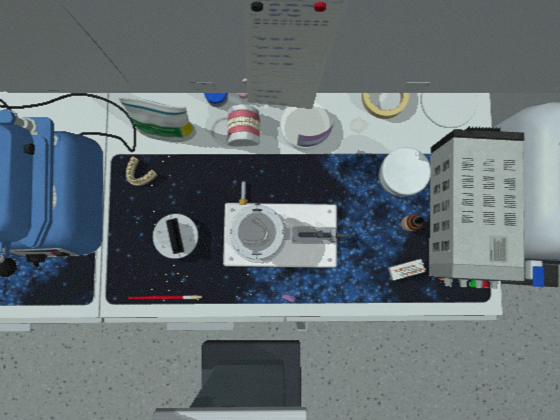

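View pics/wrist0.png

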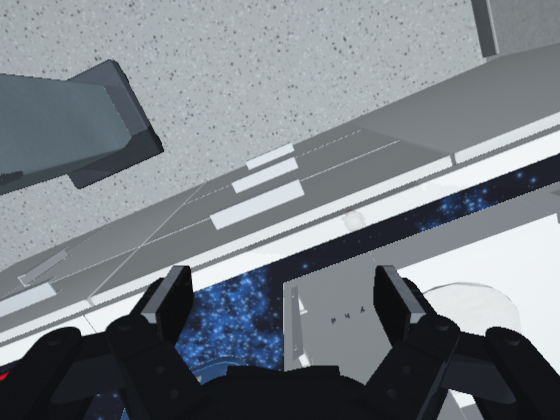

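The scene view shows the dock with its canister at about (257,232), the lid left of it at (208,218), and the bolt to the right. In the top view the lid is at (176,236), the canister at (257,233) and the bolt at (315,234). The bystanders are clear of the path.

```bash
python3 - <<'E'
from h import *
d=load('top0')
im=cv2.resize(d['frame'][190:285,140:350][:,:,::-1],None,fx=3.8,fy=3.8,interpolation=cv2.INTER_CUBIC); cv2.imwrite('pics/top0c.png',im)
d2=load('scene0')
im=cv2.resize(d2['frame'][190:295,180:330][:,:,::-1],None,fx=5,fy=5,interpolation=cv2.INTER_CUBIC); cv2.imwrite('pics/scene0c.png',im)
P=cloud(d)
for (u,v) in [(176,236),(160,236),(257,207),(229,233),(230,209),(330,262),(303,233),(310,225),(150,200)]: print(u,v,P[v,u].round(4))
E
```

```text
176 236 [0.5102 0.1108 0.0461]
160 236 [0.5116 0.1489 0.025 ]
257 207 [ 0.564  -0.0589  0.0952]
229 233 [0.5177 0.0045 0.015 ]
230 209 [0.5693 0.0028 0.0147]
330 262 [ 0.4547 -0.2107  0.0134]
303 233 [ 0.5155 -0.1528  0.0346]
310 225 [ 0.5339 -0.169   0.0142]
150 200 [ 0.5917  0.1789 -0.001 ]
```

View pics/top0c.png

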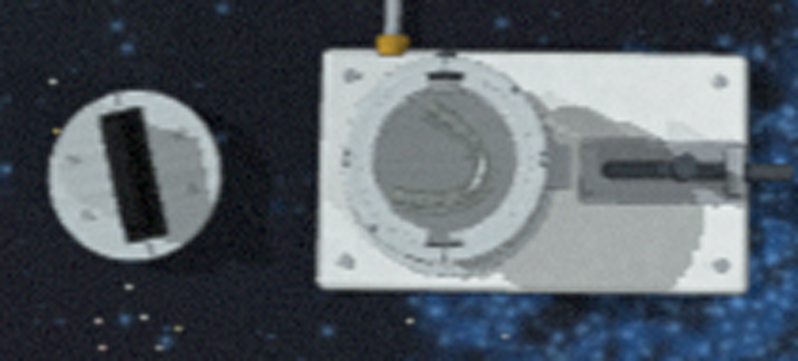

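View pics/scene0c.png

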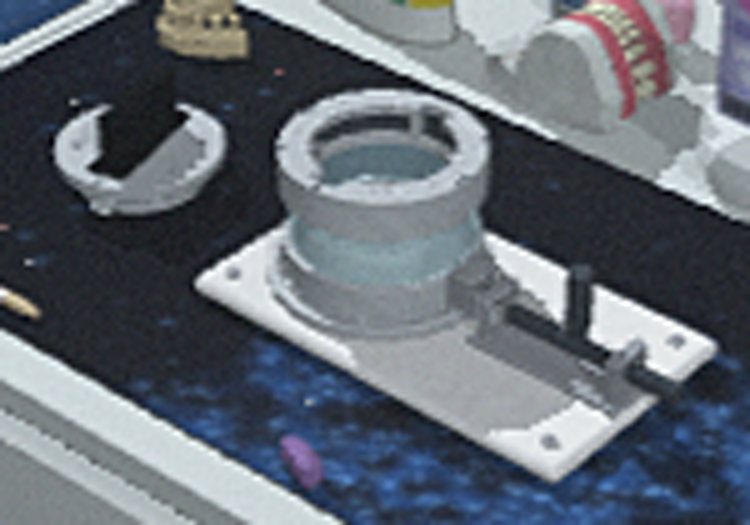

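```bash
python3 - <<'E'
from h import *
d=load('top0'); P=cloud(d); f=d['frame'].astype(int)
def circ(m,z):
    m=m.astype(np.uint8); n,l,s,c=cv2.connectedComponentsWithStats(m); i=1+np.argmax(s[1:,4]); mm=(l==i).astype(np.uint8)
    cn=max(cv2.findContours(mm,0,cv2.CHAIN_APPROX_NONE)[0],key=len)[:,0,:]
    Q=np.array([onz(d,u,v,z) for u,v in cn.astype(float)])[:,:2]
    A=np.c_[2*Q,np.ones(len(Q))]; x=np.linalg.lstsq(A,(Q**2).sum(1),rcond=None)[0]; r=np.sqrt(x[2]+x[:2]@x[:2])
    res=np.hypot(*(Q-x[:2]).T)-r
    return x[:2],r,res.std(),s[i]
Z=P[...,2]
reg=np.zeros(Z.shape,bool);reg[195:275,220:300]=1
print('rim',circ(reg&(Z>.088)&(Z<.1),.094))
reg=np.zeros(Z.shape,bool);reg[200:270,145:205]=1
print('flange',circ(reg&(Z>.015),.024))
bar=reg&(f.max(-1)<60)&(Z>.03); 
ys,xs=np.nonzero(bar); print('bar n',len(xs),'z',np.median(Z[bar]),Z[bar].max())
Q=np.array([onz(d,u,v,.058)[:2] for u,v in zip(xs,ys)])
rect=cv2.minAreaRect((Q*1000).astype(np.float32)); print(rect, Q.mean(0))
top=reg&(Z>.050); ys,xs=np.nonzero(top); print(len(xs)); Q=P[top][:,:2]; print('top pts',cv2.minAreaRect((Q*1000).astype(np.float32)),Q.mean(0))
# plate
reg=np.zeros(Z.shape,bool);reg[195:280,215:345]=1
m=reg&(Z>.008)&(Z<.02); cn=np.array([onz(d,u,v,.014)[:2] for v,u in zip(*np.nonzero(m))]); r=cv2.minAreaRect((cn*1000).astype(np.float32)); print('plate',r, cv2.boxPoints(r).tolist())
# knob
reg=np.zeros(Z.shape,bool);reg[225:245,295:340]=1
m=reg&(Z>.06); print('knob depth',m.sum(),P[m].mean(0) if m.any() else None)
for uv in [(138+0,0)]: pass
s=3.8
for name,(u,v),z in [('slot+x',(445,76),.094),('slot-x',(445,243),.094),('lineT',(447,55),.094),('lineB',(444,259),.094),('knob',(686,164),.075),('lidlineT',(118,99),.024),('lidlineB',(152,250),.024),('barT',(122,110),.058),('barB',(146,237),.058)]:
    print(name,onz(d,140+u/s,190+v/s,z).round(4))
E
```

```text
rim (array([ 0.51569029, -0.05730011]), np.float64(0.052802451180658426), np.float64(0.0005199196956502637), array([ 229,  205,   55,   54, 1101], dtype=int32))
flange (array([0.5120841, 0.1180702]), np.float64(0.04654349326213645), np.float64(0.0005613840866608244), array([ 153,  214,   45,   45, 1590], dtype=int32))
bar n 252 z 0.05659253603598417 1.0645595317470222
((514.9303588867188, 120.41173553466797), (109.12078094482422, 111.06918334960938), 74.43160247802734) [0.51174815 0.1145853 ]
239
top pts ((473.2926940917969, 23.477066040039062), (247.9982147216797, 55.63847732543945), 67.82781982421875) [0.50729864 0.10109155]
plate ((522.11376953125, -103.11944580078125), (238.908447265625, 152.1448516845703), 88.9019775390625) [[443.7662048339844, -221.09396362304688], [595.8831176757812, -224.00950622558594], [600.4613037109375, 14.855072021484375], [448.34442138671875, 17.770614624023438]]
knob depth 43 [ 0.5077848  -0.17849061  0.14264626]
slot+x [ 0.5582 -0.059   0.094 ]
slot-x [ 0.4712 -0.0591  0.094 ]
lineT [ 0.5692 -0.0601  0.094 ]
lineB [ 0.463  -0.0585  0.094 ]
knob [ 0.5125 -0.1862  0.075 ]
lidlineT [0.5538 0.1268 0.024 ]
lidlineB [0.4697 0.1062 0.024 ]
barT [0.5445 0.1171 0.058 ]
barB [0.4761 0.1027 0.058 ]
```

```bash
python3 - <<'E'
from h import *
from scipy.spatial.transform import Rotation as R
o=ctrl.get_obs();q=o['tcp_rot'];M=R.from_quat([q[1],q[2],q[3],q[0]]).as_matrix();print(M.round(4)); print('jaw yaw',np.degrees(np.arctan2(M[1,2],M[0,2])))
d=load('top0');f=d['frame'];s=3.8
for n,(u,v),z in [('pTL',(322,52),.014),('pTR',(747,60),.014),('pBR',(747,292),.014),('pBL',(318,287),.014)]: print(n,onz(d,140+u/s,190+v/s,z).round(4))
E
```

```text
[[ 9.212e-01 -5.000e-04  3.892e-01]
 [-3.892e-01 -1.100e-03  9.212e-01]
 [ 0.000e+00 -1.000e+00 -1.200e-03]]
jaw yaw 67.09499769017992
pTL [0.581  0.0142 0.014 ]
pTR [ 0.5752 -0.227   0.014 ]
pBR [ 0.4444 -0.2245  0.014 ]
pBL [0.4488 0.0153 0.014 ]
```

Call:
arm_command(increments=[{"tx": 12,"ty": -40,"tz": 5,"az": 2},{"tx": 12,"ty": -40,"tz": 5,"az": 2},{"tx": 12,"ty": -40,"tz": 5,"az": 2},{"tx": 12,"ty": -40,"tz": 0,"az": 2},{"tx": 12,"ty": -40,"az": 2},{"tx": 12,"ty": -40,"az": 2},{"tx": 12,"ty": -40,"az": 2},{"tx": 12,"ty": -40,"az": 2},{"tx": 12,"ty": -40,"az": 2}])

```text
validation failed for argument at $.in...
```

Call:
arm_command(increments=[{"ax": 0,"ay": 0,"az": 2,"tx": 12,"ty": -40,"tz": 5,"jaw": 85}])

```text
clock: 0.25
tcp_pos: [0.2711, 0.585, 0.2422]
tcp_rot: [-0.696, 0.696, -0.127, 0.125]
force: [1.0, -0.1, -0.1]
gripper_width: 0.993
```

Call:
arm_command(increments=[{"ax": 0,"ay": 0,"az": 2,"tx": 12,"ty": -40,"tz": 5,"jaw": 85},{"ax": 0,"ay": 0,"az": 2,"tx": 12,"ty": -40,"tz": 5,"jaw": 85},{"ax": 0,"ay": 0,"az": 2,"tx": 12,"ty": -40,"tz": 0,"jaw": 85},{"ax": 0,"ay": 0,"az": 2,"tx": 12,"ty": -40,"tz": 0,"jaw": 85},{"ax": 0,"ay": 0,"az": 2,"tx": 12,"ty": -40,"tz": 0,"jaw": 85},{"ax": 0,"ay": 0,"az": 2,"tx": 12,"ty": -40,"tz": 0,"jaw": 85},{"ax": 0,"ay": 0,"az": 2,"tx": 12,"ty": -40,"tz": 0,"jaw": 85},{"ax": 0,"ay": 0,"az": 2,"tx": 12,"ty": -40,"tz": 0,"jaw": 85}])

```text
clock: 1.05
tcp_pos: [0.3709, 0.26, 0.2543]
tcp_rot: [-0.706, 0.706, -0.03, 0.03]
force: [0.9, 0.8, 0.3]
gripper_width: 0.995
```

Call:
arm_command(increments=[{"ax": 0,"ay": 0,"az": 1,"tx": 20,"ty": -40,"tz": 0,"jaw": 85},{"ax": 0,"ay": 0,"az": 1,"tx": 20,"ty": -40,"tz": 0,"jaw": 85},{"ax": 0,"ay": 0,"az": 1,"tx": 20,"ty": -40,"tz": 0,"jaw": 85},{"ax": 0,"ay": 0,"az": 0.8,"tx": 20,"ty": -20,"tz": 0,"jaw": 85},{"ax": 0,"ay": 0,"az": 0,"tx": 0,"ty": 0,"tz": 0,"jaw": 85}])

```text
clock: 1.55
tcp_pos: [0.4528, 0.1182, 0.2544]
tcp_rot: [-0.707, 0.707, -0.008, 0.009]
force: [-0.2, -0.1, -0.4]
gripper_width: 0.995
```

```bash
python3 - <<'E'
from h import *
d=grab('wrist','w1'); T=d['extrinsics']; o=ctrl.get_obs(); print(-T[:3,:3].T@T[:3,3], o['tcp_pos'],o['joints'])
E
```

```text
[0.37343015 0.12021281 0.3885186 ] [0.45148147 0.12023543 0.25416053] [-0.43478731  0.25367686  0.09416247  1.94241498 -0.028587    0.94684884
  1.22072527]
```

View pics/w1.png

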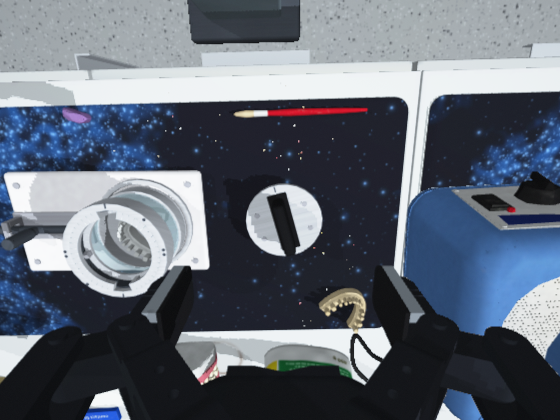

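The wrist view shows the lid at (284,220), with its bar leaning from (273,195) to (296,250). The canister rim is at (120,248) and the bolt knob at far left, about (12,232).

```bash
python3 - <<'E'
from h import *
d=load('w1'); f=d['frame'].astype(int); P=cloud(d); Z=P[...,2]
cv2.imwrite('pics/w1c.png',cv2.resize(d['frame'][170:310,0:330][:,:,::-1],None,fx=2.4,fy=2.4,interpolation=cv2.INTER_CUBIC))
cv2.imwrite('pics/w1l.png',cv2.resize(d['frame'][175:265,230:340][:,:,::-1],None,fx=6,fy=6,interpolation=cv2.INTER_CUBIC))
def fit(m,z):
    n,l,s,c=cv2.connectedComponentsWithStats(m.astype(np.uint8)); i=1+np.argmax(s[1:,4]); mm=(l==i).astype(np.uint8)
    cn=max(cv2.findContours(mm,0,cv2.CHAIN_APPROX_NONE)[0],key=len)[:,0,:].astype(float)
    Q=np.array([onz(d,u,v,z) for u,v in cn])[:,:2]
    A=np.c_[2*Q,np.ones(len(Q))]; x=np.linalg.lstsq(A,(Q**2).sum(1),rcond=None)[0]; r=np.sqrt(x[2]+x[:2]@x[:2])
    return x[:2],r,(np.hypot(*(Q-x[:2]).T)-r).std(),s[i]
reg=np.zeros(Z.shape,bool);reg[175:265,235:335]=1
print('flange',fit(reg&(Z>.012),.024))
reg=np.zeros(Z.shape,bool);reg[195:305,55:185]=1
print('rim',fit(reg&(Z>.086)&(Z<.102),.094))
reg=np.zeros(Z.shape,bool);reg[185:262,262:305]=1
m=reg&(f.max(-1)<45)&(Z>.03); print('z',np.percentile(Z[m],[5,50,95]))
m=reg&(Z>.053)&(Z<.07); ys,xs=np.nonzero(m); Q=np.array([onz(d,u,v,.058)[:2] for u,v in zip(xs,ys)]); r=cv2.minAreaRect((Q*1000).astype(np.float32)); print(len(xs),r,Q.mean(0))
vx,vy,_,_=cv2.fitLine(Q.astype(np.float32),cv2.DIST_L2,0,.01,.01).ravel(); print('bar ang',np.degrees(np.arctan2(vy,vx)))
E
```

```text
flange (array([0.50977509, 0.11696022]), np.float64(0.0468023931145555), np.float64(0.0004935520718388689), array([ 246,  183,   76,   73, 4327], dtype=int32))
rim (array([ 0.51271442, -0.05666754]), np.float64(0.05378169704081241), np.float64(0.0012227539439532728), array([  62,  201,  107,   97, 4204], dtype=int32))
z [0.03667288 0.05665066 0.05819387]
614 ((509.2564697265625, 117.01167297363281), (63.120201110839844, 13.812942504882812), 13.518294334411621) [0.50844442 0.11681033]
bar ang 13.300254
```

View pics/w1c.png

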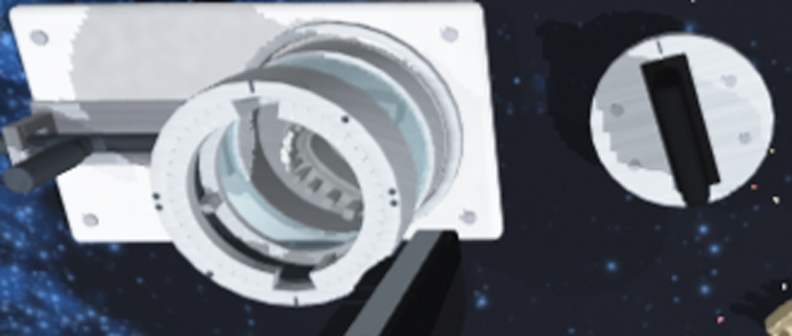

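View pics/w1l.png

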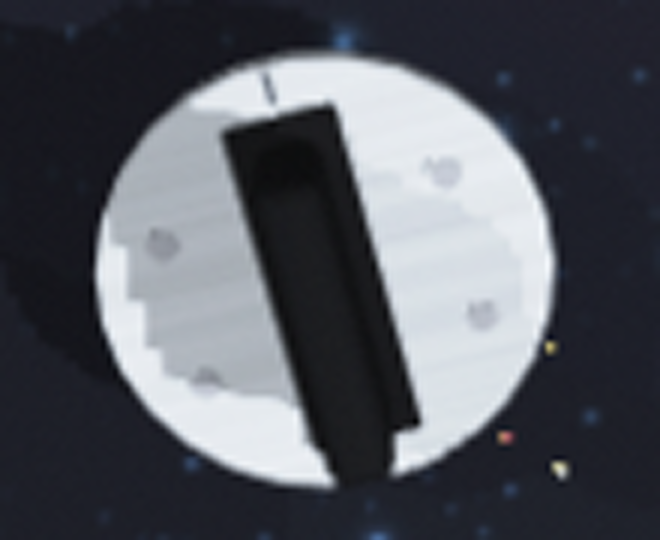

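```bash
python3 - <<'E'
from h import *
d=load('w1')
g=lambda u,v,z: onz(d,u/2.4,170+v/2.4,z)
a=g(252,87,.094);b=g(296,301,.094);print(a,b,(a+b)/2,np.degrees(np.arctan2((b-a)[1],(b-a)[0])))
for p in [(345,120),(393,197),(209,275),(158,202)]:
    q=g(*p,.094)[:2]-np.array([.5127,-.0567]); print(p,q,np.hypot(*q),np.degrees(np.arctan2(q[1],q[0])))
print('knob',g(18,180,.075))
c=[g(u,v,.014) for u,v in [(40,38),(450,35),(468,216),(91,219)]]; print(np.round(c,4))
E
```

```text
[ 0.46437671 -0.05753081  0.094     ] [ 0.56616544 -0.05805786  0.094     ] [ 0.51527107 -0.05779433  0.094     ] -0.29666912743671153
(345, 120) [-0.03296685  0.03500732] 0.04808665247714821 133.2805931330857
(393, 197) [0.00281155 0.04994379] 0.05002286653578947 86.77797208062907
(209, 275) [ 0.03909275 -0.03778698] 0.05437002043655389 -44.02694283284079
(158, 202) [ 0.00263847 -0.0519446 ] 0.05201156799867084 -87.0922166461095
knob [ 0.51187079 -0.1845426   0.075     ]
[[ 0.4601 -0.209   0.014 ]
 [ 0.4639  0.0009  0.014 ]
 [ 0.5667 -0.0014  0.014 ]
 [ 0.5633 -0.2104  0.014 ]]
```

Call:
arm_command(increments=[{"ax": 0,"ay": 0,"az": 0,"tx": 6,"ty": -30,"tz": 0,"jaw": 50},{"ax": 0,"ay": 0,"az": 0,"tx": 6,"ty": -30,"tz": 0,"jaw": 50},{"ax": 0,"ay": 0,"az": 0,"tx": 6,"ty": -30,"tz": 0,"jaw": 50},{"ax": 0,"ay": 0,"az": 0,"tx": 6,"ty": -30,"tz": 0,"jaw": 50},{"ax": 0,"ay": 0,"az": 0,"tx": 6,"ty": -30,"tz": 0,"jaw": 50},{"ax": 0,"ay": 0,"az": 0,"tx": 6,"ty": -30,"tz": 0,"jaw": 50},{"ax": 0,"ay": 0,"az": 0,"tx": 6,"ty": -30,"tz": 0,"jaw": 50},{"ax": 0,"ay": 0,"az": 0,"tx": 6,"ty": -30,"tz": 0,"jaw": 50},{"ax": 0,"ay": 0,"az": 0,"tx": 6,"ty": -30,"tz": 0,"jaw": 50},{"ax": 0,"ay": 0,"az": 0,"tx": 6,"ty": -35,"tz": 0,"jaw": 50},{"ax": 0,"ay": 0,"az": 0,"tx": 0,"ty": 0,"tz": 0,"jaw": 50},{"ax": 0,"ay": 0,"az": 0,"tx": 0,"ty": 0,"tz": 0,"jaw": 50}])

```text
clock: 2.8
tcp_pos: [0.5107, -0.1823, 0.2539]
tcp_rot: [0.707, -0.707, 0.007, -0.007]
force: [0.1, 1.0, 0.8]
gripper_width: 0.588
```

```bash
cat >> h.py <<'E'
from scipy.spatial.transform import Rotation as Rn
def st():
    o=ctrl.get_obs();q=o['tcp_rot'];M=Rn.from_quat([q[1],q[2],q[3],q[0]]).as_matrix()
    print('t',round(o['clock'],2),'tcp',o['tcp_pos'].round(4),'yaw',round(np.degrees(np.arctan2(M[1,2],M[0,2])),2),'app',M[:,1].round(4),'F',o['force'].round(1),'M',o['moment'].round(2),'w',round(o['gripper_width']*85.4,1),'q7',o['joints'][6].round(2))
E
python3 - <<'E'
from h import *
d=grab('wrist','w2'); st()
E
```

```text
t 2.85 tcp [ 0.5107 -0.1815  0.2539] yaw 88.97 app [-7.0e-04  1.1e-03 -1.0e+00] F [ 0.3  0.3 -0.3] M [0.03 0.01 0.06] w 50.1 q7 1.91
```

View pics/w2.png

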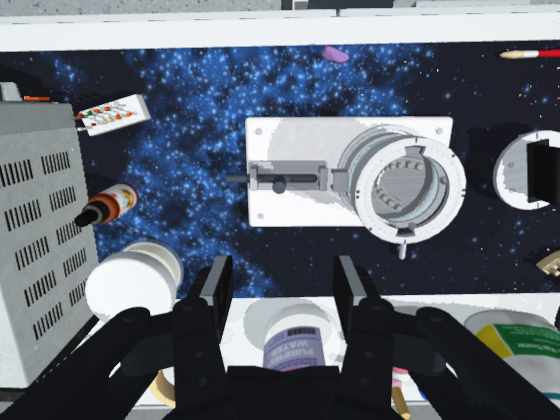

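The wrist view shows the knob top at (279,187), the bolt drawn back, and the rim at (408,188).

```bash
python3 - <<'E'
from h import *
d=load('w2')
cv2.imwrite('pics/w2c.png',cv2.resize(d['frame'][110:260,220:480][:,:,::-1],None,fx=3,fy=3,interpolation=cv2.INTER_CUBIC))
P=cloud(d);Z=P[...,2];reg=np.zeros(Z.shape,bool);reg[170:205,262:300]=1
m=reg&(Z>.066)&(Z<.085);print(m.sum(),P[m].mean(0),np.ptp(P[m],axis=0))
print(onz(d,279,187,.075)); st()
E
```

```text
156 [ 0.51073327 -0.18651891  0.0736375 ] [0.01315713 0.01367441 0.00984069]
[ 0.51144958 -0.18601362  0.075     ]
t 2.85 tcp [ 0.5107 -0.1815  0.2539] yaw 88.97 app [-7.0e-04  1.1e-03 -1.0e+00] F [ 0.3  0.3 -0.3] M [0.03 0.01 0.06] w 50.1 q7 1.91
```

View pics/w2c.png

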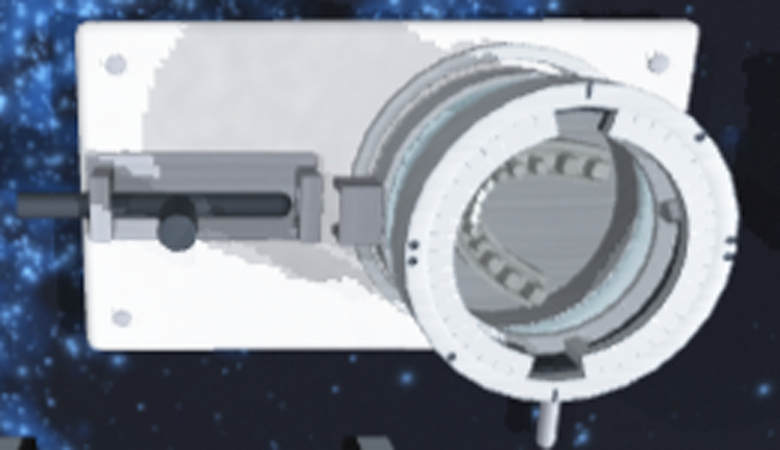

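Call:
arm_command(increments=[{"ax": 0,"ay": 0,"az": 0,"tx": 0,"ty": -4,"tz": -30,"jaw": 50},{"ax": 0,"ay": 0,"az": 0,"tx": 0,"ty": 0,"tz": -40,"jaw": 50},{"ax": 0,"ay": 0,"az": 0,"tx": 0,"ty": 0,"tz": -40,"jaw": 50},{"ax": 0,"ay": 0,"az": 0,"tx": 0,"ty": 0,"tz": -30,"jaw": 50},{"ax": 0,"ay": 0,"az": 0,"tx": 0,"ty": 0,"tz": -20,"jaw": 50},{"ax": 0,"ay": 0,"az": 0,"tx": 0,"ty": 0,"tz": -20,"jaw": 50},{"ax": 0,"ay": 0,"az": 0,"tx": 0,"ty": 0,"tz": -15,"jaw": 50},{"ax": 0,"ay": 0,"az": 0,"tx": 0,"ty": 0,"tz": 0,"jaw": 50},{"ax": 0,"ay": 0,"az": 0,"tx": 0,"ty": 0,"tz": 0,"jaw": 50}])

```text
clock: 3.75
tcp_pos: [0.511, -0.1858, 0.0596]
tcp_rot: [0.707, -0.707, 0.006, -0.006]
force: [0.1, -0.3, 0.3]
gripper_width: 0.587
```

Call:
arm_command(increments=[{"ax": 0,"ay": 0,"az": 0,"tx": 0,"ty": 0,"tz": 0,"jaw": 10},{"ax": 0,"ay": 0,"az": 0,"tx": 0,"ty": 0,"tz": 0,"jaw": 10},{"ax": 0,"ay": 0,"az": 0,"tx": 0,"ty": 0,"tz": 0,"jaw": 10},{"ax": 0,"ay": 0,"az": 0,"tx": 0,"ty": 0,"tz": 0,"jaw": 10},{"ax": 0,"ay": 0,"az": 0,"tx": 0,"ty": 0,"tz": 0,"jaw": 10},{"ax": 0,"ay": 0,"az": 0,"tx": 0,"ty": 0,"tz": 0,"jaw": 10},{"ax": 0,"ay": 0,"az": 0,"tx": 0,"ty": 0,"tz": 0,"jaw": 10}])

```text
clock: 4.45
tcp_pos: [0.5112, -0.1866, 0.0603]
tcp_rot: [0.707, -0.707, 0.006, -0.007]
force: [-0.5, 2.8, 7.5]
gripper_width: 0.14
```

```bash
python3 - <<'E'
from h import *
st(); d=grab('scene','s1')
cv2.imwrite('pics/s1c.png',cv2.resize(d['frame'][190:295,180:380][:,:,::-1],None,fx=4,fy=4,interpolation=cv2.INTER_CUBIC))
E
```

```text
t 4.45 tcp [ 0.5112 -0.1866  0.0603] yaw 88.92 app [ 1.4e-03  5.0e-04 -1.0e+00] F [-0.5  2.8  7.5] M [0.68 0.21 0.01] w 12.0 q7 1.98
```

View pics/s1c.png

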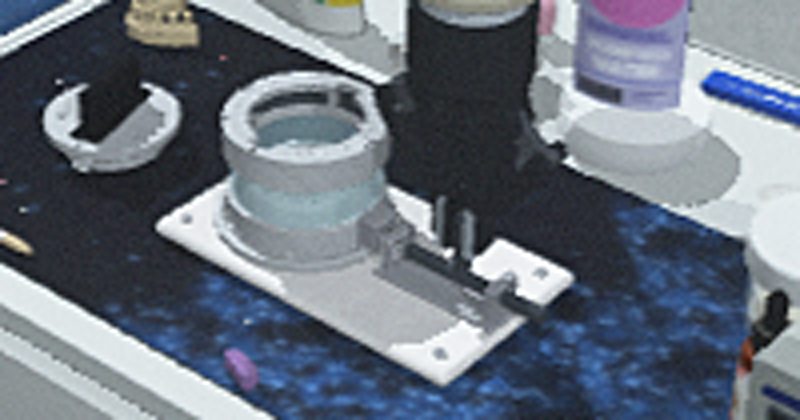

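Call:
arm_command(increments=[{"ax": 0,"ay": 0,"az": 0,"tx": 0,"ty": 3,"tz": 0,"jaw": 10},{"ax": 0,"ay": 0,"az": 0,"tx": 0,"ty": 3,"tz": 0,"jaw": 10},{"ax": 0,"ay": 0,"az": 0,"tx": 0,"ty": 3,"tz": 0,"jaw": 10},{"ax": 0,"ay": 0,"az": 0,"tx": 0,"ty": 3,"tz": 0,"jaw": 10},{"ax": 0,"ay": 0,"az": 0,"tx": 0,"ty": 3,"tz": 0,"jaw": 10},{"ax": 0,"ay": 0,"az": 0,"tx": 0,"ty": 3,"tz": 0,"jaw": 10},{"ax": 0,"ay": 0,"az": 0,"tx": 0,"ty": 3,"tz": 0,"jaw": 10},{"ax": 0,"ay": 0,"az": 0,"tx": 0,"ty": 0,"tz": 0,"jaw": 10},{"ax": 0,"ay": 0,"az": 0,"tx": 0,"ty": 0,"tz": 0,"jaw": 10}])

```text
clock: 5.4
tcp_pos: [0.5116, -0.1666, 0.0603]
tcp_rot: [-0.707, 0.707, -0.006, 0.008]
force: [-0.7, -1.2, 6.4]
gripper_width: 0.139
```

Call:
arm_command(increments=[{"ax": 0,"ay": 0,"az": 0,"tx": 0,"ty": 2,"tz": 0,"jaw": 10},{"ax": 0,"ay": 0,"az": 0,"tx": 0,"ty": 2,"tz": 0,"jaw": 10},{"ax": 0,"ay": 0,"az": 0,"tx": 0,"ty": 0,"tz": 0,"jaw": 10},{"ax": 0,"ay": 0,"az": 0,"tx": 0,"ty": 0,"tz": 0,"jaw": 10}])

```text
clock: 5.8
tcp_pos: [0.5116, -0.1628, 0.0603]
tcp_rot: [-0.707, 0.707, -0.006, 0.008]
force: [-0.3, -0.1, 6.1]
gripper_width: 0.138
```

Call:
arm_command(increments=[{"ax": 0,"ay": 0,"az": 0,"tx": 0,"ty": 1.5,"tz": 0,"jaw": 10},{"ax": 0,"ay": 0,"az": 0,"tx": 0,"ty": 1.5,"tz": 0,"jaw": 10},{"ax": 0,"ay": 0,"az": 0,"tx": 0,"ty": 0,"tz": 0,"jaw": 10},{"ax": 0,"ay": 0,"az": 0,"tx": 0,"ty": 0,"tz": 0,"jaw": 10}])

```text
clock: 6.2
tcp_pos: [0.5117, -0.1598, 0.0603]
tcp_rot: [-0.707, 0.707, -0.006, 0.008]
force: [-0.2, -1.6, 6.9]
gripper_width: 0.134
```

Call:
arm_command(increments=[{"ax": 0,"ay": 0,"az": 0,"tx": 0,"ty": 1.5,"tz": 0,"jaw": 10},{"ax": 0,"ay": 0,"az": 0,"tx": 0,"ty": 0,"tz": 0,"jaw": 10},{"ax": 0,"ay": 0,"az": 0,"tx": 0,"ty": 0,"tz": 0,"jaw": 10}])

```text
clock: 6.5
tcp_pos: [0.5117, -0.1585, 0.0603]
tcp_rot: [-0.707, 0.707, -0.006, 0.008]
force: [-0.2, -2.5, 6.3]
gripper_width: 0.138
```

Call:
arm_command(increments=[{"ax": 0,"ay": 0,"az": 0,"tx": 0,"ty": 1.5,"tz": 0,"jaw": 10},{"ax": 0,"ay": 0,"az": 0,"tx": 0,"ty": 0,"tz": 0,"jaw": 10},{"ax": 0,"ay": 0,"az": 0,"tx": 0,"ty": 0,"tz": 0,"jaw": 10}])

```text
clock: 6.8
tcp_pos: [0.5117, -0.1584, 0.0603]
tcp_rot: [-0.706, 0.708, -0.006, 0.009]
force: [0.1, -7.0, 4.7]
gripper_width: 0.14
```

```bash
python3 - <<'E'
from h import *
st(); d=grab('scene','s2')
cv2.imwrite('pics/s2c.png',cv2.resize(d['frame'][190:295,180:380][:,:,::-1],None,fx=4,fy=4,interpolation=cv2.INTER_CUBIC))
E
```

```text
t 6.8 tcp [ 0.5117 -0.1584  0.0603] yaw 88.79 app [ 0.003  -0.0027 -1.    ] F [ 0.1 -7.   4.7] M [-1.41 -0.12 -0.  ] w 12.0 q7 1.93
```

View pics/s2c.png

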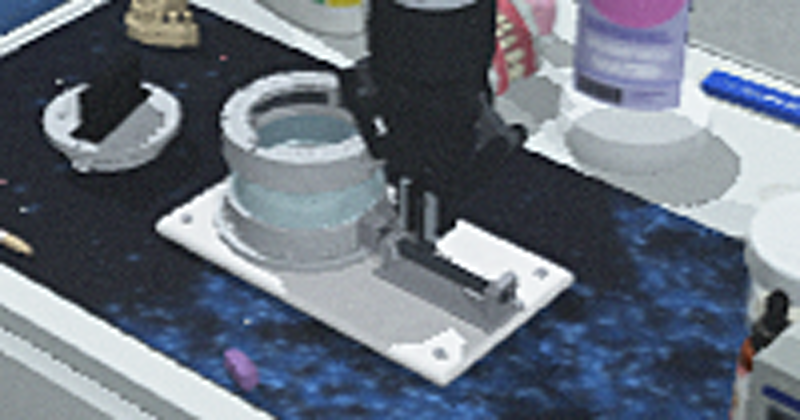

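Call:
arm_command(increments=[{"ax": 0,"ay": 0,"az": 0,"tx": 0,"ty": 0,"tz": 0,"jaw": 32},{"ax": 0,"ay": 0,"az": 0,"tx": 0,"ty": 0,"tz": 0,"jaw": 32},{"ax": 0,"ay": 0,"az": 0,"tx": 0,"ty": 0,"tz": 0,"jaw": 32},{"ax": 0,"ay": 0,"az": 0,"tx": 0,"ty": 0,"tz": 0,"jaw": 32},{"ax": 0,"ay": 0,"az": 0,"tx": 0,"ty": -2,"tz": 0,"jaw": 32}])

```text
clock: 7.35
tcp_pos: [0.5107, -0.1578, 0.0592]
tcp_rot: [0.707, -0.707, 0.007, -0.007]
force: [0.5, -0.3, -0.0]
gripper_width: 0.369
```

Up, then a look down.

Call:
arm_command(increments=[{"ax": 0,"ay": 0,"az": 0,"tx": 0,"ty": 0,"tz": 20,"jaw": 32},{"ax": 0,"ay": 0,"az": 0,"tx": 0,"ty": 0,"tz": 30,"jaw": 32},{"ax": 0,"ay": 0,"az": 0,"tx": 0,"ty": 0,"tz": 40,"jaw": 32},{"ax": 0,"ay": 0,"az": 0,"tx": 0,"ty": 0,"tz": 40,"jaw": 60},{"ax": 0,"ay": 0,"az": 0,"tx": 0,"ty": 10,"tz": 40,"jaw": 60},{"ax": 0,"ay": 0,"az": 0,"tx": 0,"ty": 20,"tz": 20,"jaw": 60},{"ax": 0,"ay": 0,"az": 0,"tx": 0,"ty": 0,"tz": 0,"jaw": 60},{"ax": 0,"ay": 0,"az": 0,"tx": 0,"ty": 0,"tz": 0,"jaw": 60}])

```text
clock: 8.15
tcp_pos: [0.5106, -0.1281, 0.2492]
tcp_rot: [-0.707, 0.707, -0.006, 0.007]
force: [0.1, -0.1, -0.2]
gripper_width: 0.702
```

```bash
python3 - <<'E'
from h import *
st(); d=grab('wrist','w3')
cv2.imwrite('pics/w3c.png',cv2.resize(d['frame'][110:260,190:450][:,:,::-1],None,fx=3,fy=3,interpolation=cv2.INTER_CUBIC))
P=cloud(d);Z=P[...,2]
o=load('w2')
E
```

```text
t 8.15 tcp [ 0.5106 -0.1281  0.2492] yaw 88.96 app [ 4.e-04 -1.e-04 -1.e+00] F [ 0.1 -0.1 -0.2] M [-0.04  0.01  0.03] w 60.0 q7 1.81
```

View pics/w3c.png

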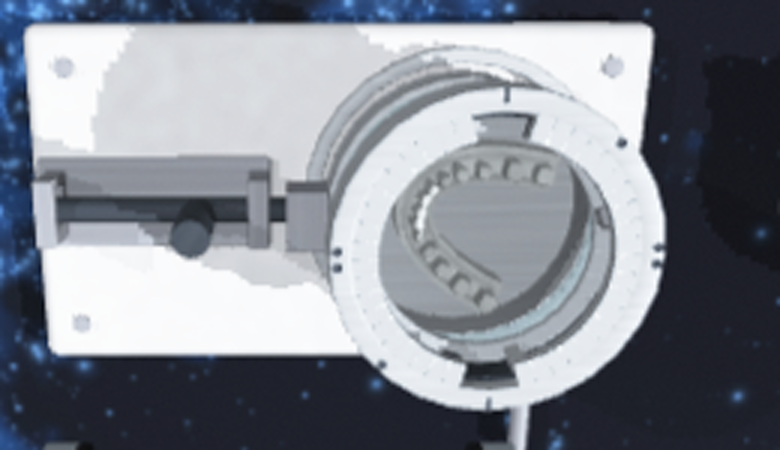

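The wrist crop shows the bolt rod through the guide and into the keeper, with its knob at (190,236). The rim lines are at (507,93) and (488,405), and both purge dots are visible.

```bash
python3 - <<'E'
from h import *
d=load('w3'); P=cloud(d);Z=P[...,2]
g=lambda u,v,z=.094: onz(d,190+u/3,110+v/3,z)[:2]
for a,b in [((507,93),(488,405)),((337,259),(658,255)),((622,142),(382,364))]:
    a=g(*a);b=g(*b);e=b-a;print(((a+b)/2).round(4),np.hypot(*e).round(4),np.degrees(np.arctan2(e[1],e[0])).round(2))
reg=np.zeros(Z.shape,bool);reg[130:250,295:420]=1
m=(reg&(Z>.086)&(Z<.102)).astype(np.uint8)
cn=max(cv2.findContours(m,0,cv2.CHAIN_APPROX_NONE)[0],key=len)[:,0,:].astype(float)
Q=np.array([onz(d,u,v,.094) for u,v in cn])[:,:2]
A=np.c_[2*Q,np.ones(len(Q))]; x=np.linalg.lstsq(A,(Q**2).sum(1),rcond=None)[0]; r=np.sqrt(x[2]+x[:2]@x[:2]);print(x[:2],r,(np.hypot(*(Q-x[:2]).T)-r).std())
print('knob',g(190,238,.075),'z rim',np.median(Z[m>0]))
E
```

```text
[ 0.5155 -0.0584] 0.1032 -0.32
[ 0.5155 -0.0582] 0.1024 89.67
[ 0.5155 -0.0582] 0.1024 -45.15
[ 0.51410603 -0.05960522] 0.05315418758386174 0.00038270477332050896
knob [ 0.51233986 -0.15793694] z rim 0.09318954963746658
```

Call:
arm_command(increments=[{"ax": 0,"ay": 0,"az": 2,"tx": -4,"ty": 30,"tz": 0,"jaw": 60},{"ax": 0,"ay": 0,"az": 2,"tx": -4,"ty": 35,"tz": 0,"jaw": 60},{"ax": 0,"ay": 0,"az": 2,"tx": -4,"ty": 40,"tz": 0,"jaw": 60},{"ax": 0,"ay": 0,"az": 2,"tx": -4,"ty": 40,"tz": 0,"jaw": 60},{"ax": 0,"ay": 0,"az": 2,"tx": -4,"ty": 40,"tz": -10,"jaw": 60},{"ax": 0,"ay": 0,"az": 2,"tx": 0,"ty": 35,"tz": -15,"jaw": 60},{"ax": 0,"ay": 0,"az": 2.4,"tx": 0,"ty": 25,"tz": -15,"jaw": 60},{"ax": 0,"ay": 0,"az": 0,"tx": 0,"ty": 0,"tz": -10,"jaw": 60},{"ax": 0,"ay": 0,"az": 0,"tx": 0,"ty": 0,"tz": 0,"jaw": 60},{"ax": 0,"ay": 0,"az": 0,"tx": 0,"ty": 0,"tz": 0,"jaw": 60}])

```text
clock: 9.2
tcp_pos: [0.4907, 0.1149, 0.1987]
tcp_rot: [-0.702, 0.703, 0.08, -0.081]
force: [-0.7, -1.2, 0.1]
gripper_width: 0.704
```

```bash
python3 - <<'E'
from h import *
st(); d=grab('wrist','w4')
P=cloud(d);Z=P[...,2]
def big(m):
    n,l,s,c=cv2.connectedComponentsWithStats(m.astype(np.uint8)); return l==1+np.argmax(s[1:,4])
vis=np.zeros(Z.shape,bool);vis[60:275]=1
near=(np.hypot(P[...,0]-.51,P[...,1]-.117)<.08)&vis
m=big(near&(Z>.012)&(Z<.07)).astype(np.uint8)
cn=max(cv2.findContours(m,0,cv2.CHAIN_APPROX_NONE)[0],key=len)[:,0,:].astype(float)
Q=np.array([onz(d,u,v,.024) for u,v in cn])[:,:2]
k=np.ones(len(Q),bool)
for _ in range(4):
    A=np.c_[2*Q[k],np.ones(k.sum())]; x=np.linalg.lstsq(A,(Q[k]**2).sum(1),rcond=None)[0]; r=np.sqrt(x[2]+x[:2]@x[:2]); e=np.hypot(*(Q-x[:2]).T)-r;k=abs(e)<.0012
print('flange',x[:2],r,k.mean())
m=big(near&(Z>.0535)&(Z<.07));ys,xs=np.nonzero(m); Q=np.array([onz(d,u,v,.058)[:2] for u,v in zip(xs,ys)]); print(len(xs),cv2.minAreaRect((Q*1000).astype(np.float32)),Q.mean(0))
vx,vy,_,_=cv2.fitLine(Q.astype(np.float32),cv2.DIST_L2,0,.01,.01).ravel(); print('bar ang',np.degrees(np.arctan2(vy,vx)))
E
```

```text
t 9.2 tcp [0.4907 0.1149 0.1987] yaw 103.14 app [-0.0015 -0.0014 -1.    ] F [-0.7 -1.2  0.1] M [-0.   -0.    0.02] w 60.1 q7 1.52
flange [0.51025994 0.11670085] 0.04669979148476102 1.0
921 ((509.6298828125, 116.3636245727539), (62.99409866333008, 13.550460815429688), 13.355585098266602) [0.50920091 0.1164983 ]
bar ang 13.458553
```

View pics/w4.png

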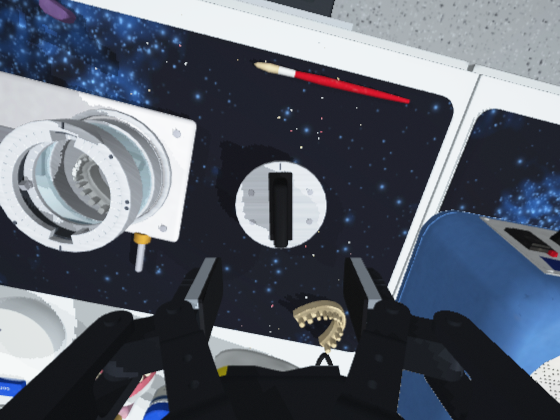

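The lid is at (281,207) with its bar almost vertical in the image, so it is aligned with the gripper. Moving over it and down.

Call:
arm_command(increments=[{"ax": 0,"ay": 0,"az": 0,"tx": 10,"ty": 1.5,"tz": -20,"jaw": 50},{"ax": 0,"ay": 0,"az": 0,"tx": 9,"ty": 0,"tz": -30,"jaw": 50},{"ax": 0,"ay": 0,"az": 0,"tx": 0,"ty": 0,"tz": -30,"jaw": 45},{"ax": 0,"ay": 0,"az": 0,"tx": 0,"ty": 0,"tz": -25,"jaw": 45},{"ax": 0,"ay": 0,"az": 0,"tx": 0,"ty": 0,"tz": -15,"jaw": 45},{"ax": 0,"ay": 0,"az": 0,"tx": 0,"ty": 0,"tz": -10,"jaw": 45},{"ax": 0,"ay": 0,"az": 0,"tx": 0,"ty": 0,"tz": 0,"jaw": 45},{"ax": 0,"ay": 0,"az": 0,"tx": 0,"ty": 0,"tz": 0,"jaw": 45}])

```text
clock: 10.05
tcp_pos: [0.5103, 0.1179, 0.07]
tcp_rot: [-0.702, 0.702, 0.082, -0.081]
force: [-0.3, 0.2, 0.3]
gripper_width: 0.527
```

```bash
python3 - <<'E'
from h import *
st(); d=grab('wrist','w5')
E
```

```text
t 10.05 tcp [0.5103 0.1179 0.07  ] yaw 103.24 app [ 9.e-04  0.e+00 -1.e+00] F [-0.3  0.2  0.3] M [ 0.01 -0.05 -0.06] w 45.0 q7 1.55
```

View pics/w5.png

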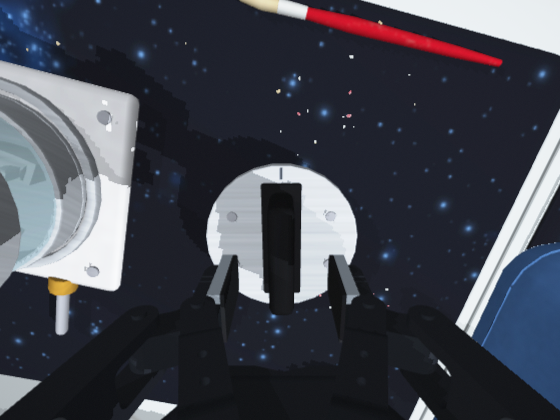

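Bar centred between the pads; going down and closing.

Call:
arm_command(increments=[{"ax": 0,"ay": 0,"az": 0.2,"tx": 0,"ty": -1,"tz": -10,"jaw": 45},{"ax": 0,"ay": 0,"az": 0,"tx": 0,"ty": 0,"tz": -10,"jaw": 40},{"ax": 0,"ay": 0,"az": 0,"tx": 0,"ty": 0,"tz": -8,"jaw": 30},{"ax": 0,"ay": 0,"az": 0,"tx": 0,"ty": 0,"tz": 0,"jaw": 30},{"ax": 0,"ay": 0,"az": 0,"tx": 0,"ty": 0,"tz": 0,"jaw": 25}])

```text
clock: 10.6
tcp_pos: [0.5095, 0.1172, 0.0409]
tcp_rot: [-0.702, 0.702, 0.083, -0.083]
force: [-0.1, -0.2, 0.7]
gripper_width: 0.292
```

Call:
arm_command(increments=[{"ax": 0,"ay": 0,"az": 0,"tx": 0,"ty": 0,"tz": 0,"jaw": 8},{"ax": 0,"ay": 0,"az": 0,"tx": 0,"ty": 0,"tz": 0,"jaw": 8},{"ax": 0,"ay": 0,"az": 0,"tx": 0,"ty": 0,"tz": 0,"jaw": 8},{"ax": 0,"ay": 0,"az": 0,"tx": 0,"ty": 0,"tz": 0,"jaw": 8},{"ax": 0,"ay": 0,"az": 0,"tx": 0,"ty": 0,"tz": 0,"jaw": 8},{"ax": 0,"ay": 0,"az": 0,"tx": 0,"ty": 0,"tz": 0,"jaw": 8}])

```text
clock: 11.2
tcp_pos: [0.5098, 0.1173, 0.0414]
tcp_rot: [-0.702, 0.702, 0.083, -0.083]
force: [-0.4, -0.0, 1.2]
gripper_width: 0.153
```

```bash
python3 - <<'E'
from h import *
st()
E
```

```text
t 11.2 tcp [0.5098 0.1173 0.0414] yaw 103.49 app [ 2.e-04 -0.e+00 -1.e+00] F [-0.4 -0.   1.2] M [-0.01  0.03  0.02] w 13.0 q7 1.56
```

Call:
arm_command(increments=[{"ax": 0,"ay": 0,"az": 0,"tx": 0,"ty": 0,"tz": 15,"jaw": 8},{"ax": 0,"ay": 0,"az": 0,"tx": 0,"ty": 0,"tz": 25,"jaw": 8},{"ax": 0,"ay": 0,"az": 0,"tx": 0,"ty": 0,"tz": 30,"jaw": 8},{"ax": 0,"ay": 0,"az": 0,"tx": 0,"ty": 0,"tz": 30,"jaw": 8},{"ax": 0,"ay": 0,"az": 0,"tx": 0,"ty": 0,"tz": 20,"jaw": 8},{"ax": 0,"ay": 0,"az": -1.5,"tx": 0.6,"ty": -15,"tz": 0,"jaw": 8},{"ax": 0,"ay": 0,"az": -2,"tx": 0.6,"ty": -20,"tz": 0,"jaw": 8},{"ax": 0,"ay": 0,"az": -2,"tx": 0.6,"ty": -25,"tz": 0,"jaw": 8},{"ax": 0,"ay": 0,"az": -2,"tx": 0.6,"ty": -25,"tz": 0,"jaw": 8},{"ax": 0,"ay": 0,"az": -2,"tx": 0.6,"ty": -25,"tz": 0,"jaw": 8},{"ax": 0,"ay": 0,"az": -2,"tx": 0.6,"ty": -25,"tz": 0,"jaw": 8},{"ax": 0,"ay": 0,"az": -1,"tx": 0.6,"ty": -20,"tz": 0,"jaw": 8}])

```text
clock: 12.4
tcp_pos: [0.5128, -0.0404, 0.16]
tcp_rot: [-0.707, 0.707, 0.004, -0.005]
force: [0.8, 0.2, -1.7]
gripper_width: 0.145
```

Call:
arm_command(increments=[{"ax": 0,"ay": 0,"az": -1.2,"tx": 0.8,"ty": -15,"tz": 0,"jaw": 8},{"ax": 0,"ay": 0,"az": 0,"tx": 0,"ty": -5,"tz": 0,"jaw": 8},{"ax": 0,"ay": 0,"az": 0,"tx": 0,"ty": 0,"tz": 0,"jaw": 8},{"ax": 0,"ay": 0,"az": 0,"tx": 0,"ty": 0,"tz": 0,"jaw": 8}])

```text
clock: 12.8
tcp_pos: [0.5146, -0.0568, 0.161]
tcp_rot: [0.707, -0.707, 0.001, -0.001]
force: [-0.2, -0.4, -1.4]
gripper_width: 0.149
```

```bash
python3 - <<'E'
from h import *
st(); d=grab('wrist','w6'); d=grab('scene','s6')
cv2.imwrite('pics/s6c.png',cv2.resize(d['frame'][150:290,170:370][:,:,::-1],None,fx=4,fy=4,interpolation=cv2.INTER_CUBIC))
E
```

```text
t 12.8 tcp [ 0.5146 -0.0568  0.161 ] yaw 89.86 app [-4.e-04  6.e-04 -1.e+00] F [-0.2 -0.4 -1.4] M [ 0.01 -0.   -0.06] w 12.7 q7 1.69
```

View pics/w6.png

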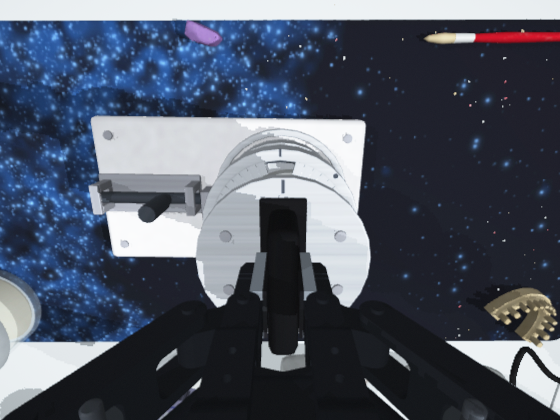

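View pics/s6c.png

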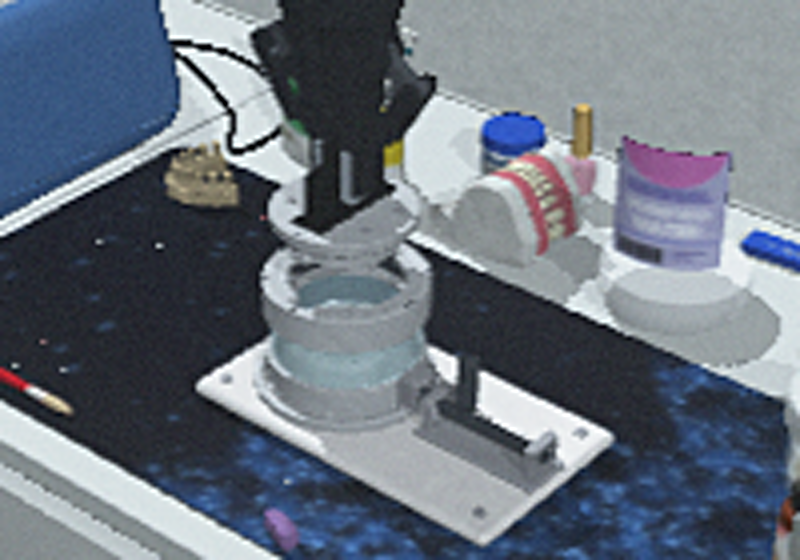

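The wrist view shows the held lid's near line mark at (283,186), and behind it the rim's slot line at (281,152) with the slot at (283,162). The scene view shows the lid hanging level above the rim.

```bash
python3 - <<'E'
from h import *
d=load('w6');P=cloud(d);Z=P[...,2]
cv2.imwrite('pics/w6c.png',cv2.resize(d['frame'][110:290,180:390][:,:,::-1],None,fx=3.8,fy=3.8,interpolation=cv2.INTER_CUBIC))
zf=.161-.0414+.024
m=(np.hypot(P[...,0]-.515,P[...,1]+.058)<.06)&(abs(Z-zf)<.006); m[300:]=0
print('zf',zf,np.median(Z[m]))
m=m.astype(np.uint8);cn=max(cv2.findContours(m,0,cv2.CHAIN_APPROX_NONE)[0],key=len)[:,0,:].astype(float)
Q=np.array([onz(d,u,v,zf) for u,v in cn])[:,:2]
k=np.hypot(Q[:,0]-.515,Q[:,1]+.0575); k=(k>.044)&(k<.051)
for _ in range(5):
    A=np.c_[2*Q[k],np.ones(k.sum())]; x=np.linalg.lstsq(A,(Q[k]**2).sum(1),rcond=None)[0]; r=np.sqrt(x[2]+x[:2]@x[:2]); e=np.hypot(*(Q-x[:2]).T)-r;k=abs(e)<.001
print('lid',x[:2],r,k.sum(),'angspan',np.degrees(np.arctan2(Q[k][:,1]-x[1],Q[k][:,0]-x[0])).round(0)[::12])
print('lid line',onz(d,283,186,zf),'rim line',onz(d,281,152,.094))
E
```

```text
zf 0.1436 0.1432502087177444
lid [ 0.51472918 -0.05693929] 0.04649009244556949 332 angspan [-175. -167. -159. -151. -142. -132. -121. -112. -104.  -95.  -86.  -77.
  -67.   58.   68.   77.   86.   95.  104.  113.  122.  132.  141.  150.
  158.  166.  173. -179.]
lid line [ 0.47374425 -0.05652841  0.1436    ] rim line [ 0.46396101 -0.0576863   0.094     ]
```

View pics/w6c.png

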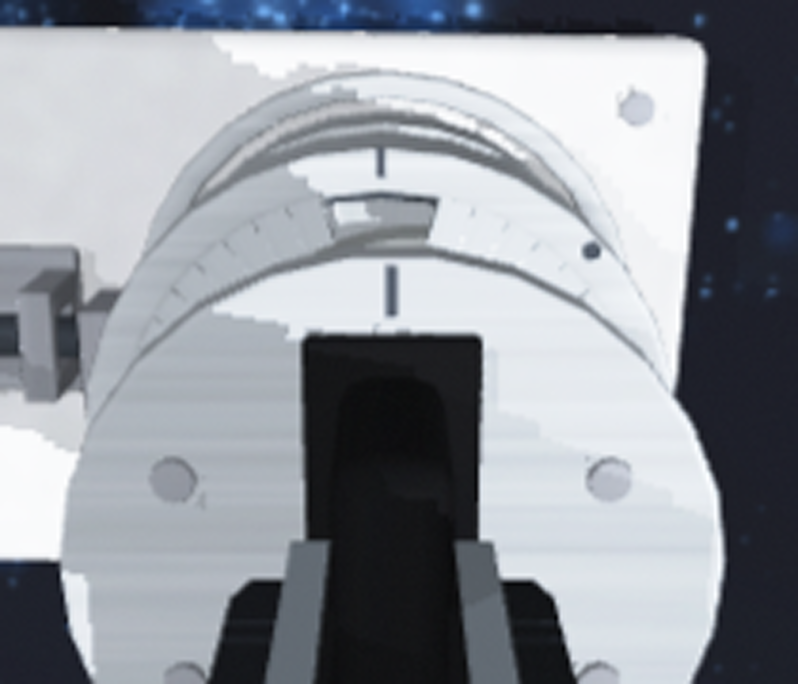

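Call:
arm_command(increments=[{"ax": 0,"ay": 0,"az": 0,"tx": 0.6,"ty": -1.2,"tz": -6,"jaw": 8},{"ax": 0,"ay": 0,"az": 0,"tx": 0,"ty": 0,"tz": -8,"jaw": 8},{"ax": 0,"ay": 0,"az": 0,"tx": 0,"ty": 0,"tz": -7,"jaw": 8},{"ax": 0,"ay": 0,"az": 0,"tx": 0,"ty": 0,"tz": 0,"jaw": 8},{"ax": 0,"ay": 0,"az": 0,"tx": 0,"ty": 0,"tz": 0,"jaw": 8}])

```text
clock: 13.4
tcp_pos: [0.5151, -0.0589, 0.1399]
tcp_rot: [-0.707, 0.707, -0.002, 0.001]
force: [0.2, -0.5, -2.6]
gripper_width: 0.157
```

```bash
python3 - <<'E'
from h import *
st(); d=grab('wrist','w7'); P=cloud(d);Z=P[...,2]
cv2.imwrite('pics/w7c.png',cv2.resize(d['frame'][110:290,180:390][:,:,::-1],None,fx=3.8,fy=3.8,interpolation=cv2.INTER_CUBIC))
zf=ctrl.get_obs()['tcp_pos'][2]-.0414+.024
m=(np.hypot(P[...,0]-.515,P[...,1]+.058)<.06)&(abs(Z-zf)<.006); m[300:]=0
m=m.astype(np.uint8);cn=max(cv2.findContours(m,0,cv2.CHAIN_APPROX_NONE)[0],key=len)[:,0,:].astype(float)
Q=np.array([onz(d,u,v,zf) for u,v in cn])[:,:2]
k=np.hypot(Q[:,0]-.515,Q[:,1]+.0575); k=(k>.044)&(k<.051)
for _ in range(5):
    A=np.c_[2*Q[k],np.ones(k.sum())]; x=np.linalg.lstsq(A,(Q[k]**2).sum(1),rcond=None)[0]; r=np.sqrt(x[2]+x[:2]@x[:2]); e=np.hypot(*(Q-x[:2]).T)-r;k=abs(e)<.001
print('lid',x[:2],r,k.sum())
E
```

```text
t 13.4 tcp [ 0.5151 -0.0589  0.1399] yaw 89.8 app [-8.e-04 -0.e+00 -1.e+00] F [ 0.2 -0.5 -2.6] M [-0.01  0.04  0.02] w 13.4 q7 1.7
lid [ 0.51508052 -0.05911357] 0.04638869219226762 335
```

View pics/w7c.png

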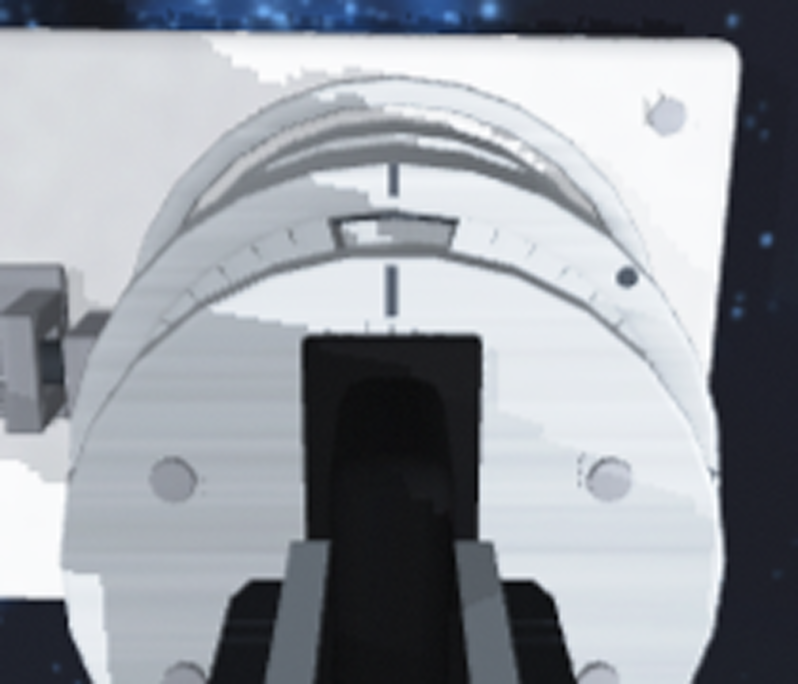

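The lid's line at (391,290) and the rim's line at (393,180) now nearly coincide, so I go down slowly while watching the force.

Call:
arm_command(increments=[{"ax": 0,"ay": 0,"az": 0,"tx": 0.2,"ty": 0.5,"tz": -3,"jaw": 8},{"ax": 0,"ay": 0,"az": 0,"tx": 0,"ty": 0,"tz": -3,"jaw": 8},{"ax": 0,"ay": 0,"az": 0,"tx": 0,"ty": 0,"tz": -2,"jaw": 8},{"ax": 0,"ay": 0,"az": 0,"tx": 0,"ty": 0,"tz": 0,"jaw": 8}])

```text
clock: 13.85
tcp_pos: [0.5153, -0.0584, 0.132]
tcp_rot: [-0.707, 0.707, -0.001, 0.001]
force: [-0.3, -0.4, -2.0]
gripper_width: 0.153
```

Spigot tip is 3 mm inside without contact. Continuing.

Call:
arm_command(increments=[{"ax": 0,"ay": 0,"az": 0,"tx": 0,"ty": 0,"tz": -3,"jaw": 8},{"ax": 0,"ay": 0,"az": 0,"tx": 0,"ty": 0,"tz": -3,"jaw": 8},{"ax": 0,"ay": 0,"az": 0,"tx": 0,"ty": 0,"tz": -3,"jaw": 8},{"ax": 0,"ay": 0,"az": 0,"tx": 0,"ty": 0,"tz": 0,"jaw": 8}])

```text
clock: 14.25
tcp_pos: [0.5153, -0.0584, 0.1228]
tcp_rot: [0.707, -0.707, 0.002, -0.001]
force: [0.1, -0.3, -2.6]
gripper_width: 0.153
```

Call:
arm_command(increments=[{"ax": 0,"ay": 0,"az": 0,"tx": 0,"ty": 0,"tz": -2,"jaw": 8},{"ax": 0,"ay": 0,"az": 0,"tx": 0,"ty": 0,"tz": -1,"jaw": 8},{"ax": 0,"ay": 0,"az": 0,"tx": 0,"ty": 0,"tz": 0,"jaw": 8},{"ax": 0,"ay": 0,"az": 0,"tx": 0,"ty": 0,"tz": 0,"jaw": 8}])

```text
clock: 14.65
tcp_pos: [0.5156, -0.0584, 0.1203]
tcp_rot: [-0.707, 0.707, -0.001, 0.001]
force: [0.3, 0.4, -2.4]
gripper_width: 0.151
```

Call:
arm_command(increments=[{"ax": 0,"ay": 0,"az": 0,"tx": 0,"ty": 0,"tz": -1,"jaw": 8},{"ax": 0,"ay": 0,"az": 0,"tx": 0,"ty": 0,"tz": 0,"jaw": 8},{"ax": 0,"ay": 0,"az": 0,"tx": 0,"ty": 0,"tz": 0,"jaw": 8}])

```text
clock: 14.95
tcp_pos: [0.5157, -0.0584, 0.1194]
tcp_rot: [-0.707, 0.707, -0.001, 0.001]
force: [1.0, 0.1, 0.1]
gripper_width: 0.151
```

```bash
python3 - <<'E'
from h import *
st(); d=grab('wrist','w8'); d2=grab('scene','s8')
cv2.imwrite('pics/w8c.png',cv2.resize(d['frame'][110:290,180:390][:,:,::-1],None,fx=3.8,fy=3.8,interpolation=cv2.INTER_CUBIC))
cv2.imwrite('pics/s8c.png',cv2.resize(d2['frame'][160:290,200:350][:,:,::-1],None,fx=4.5,fy=4.5,interpolation=cv2.INTER_CUBIC))
E
```

```text
t 14.95 tcp [ 0.5157 -0.0584  0.1194] yaw 89.79 app [ 4.e-04 -1.e-04 -1.e+00] F [1.  0.1 0.1] M [ 0.03 -0.03  0.02] w 12.9 q7 1.7
```

View pics/w8c.png

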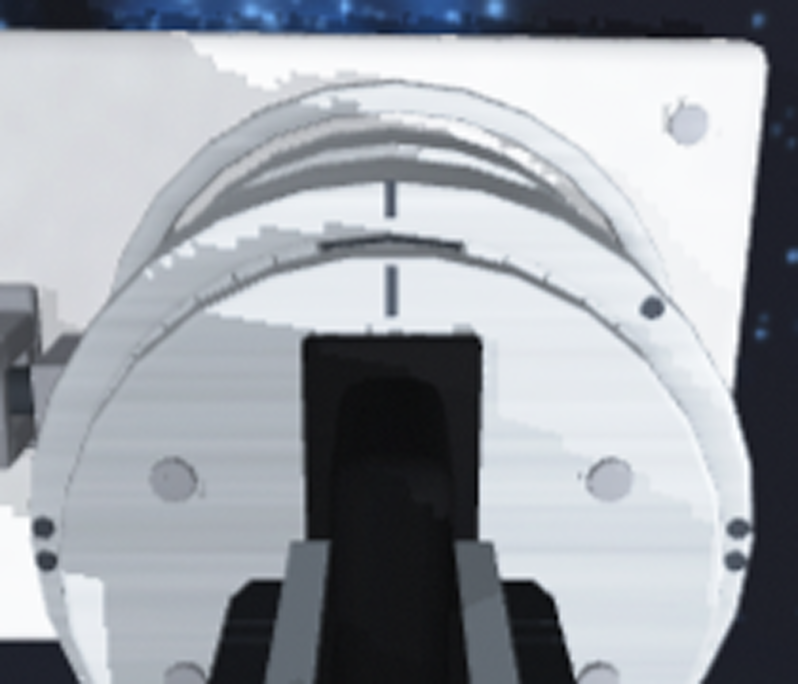

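View pics/s8c.png

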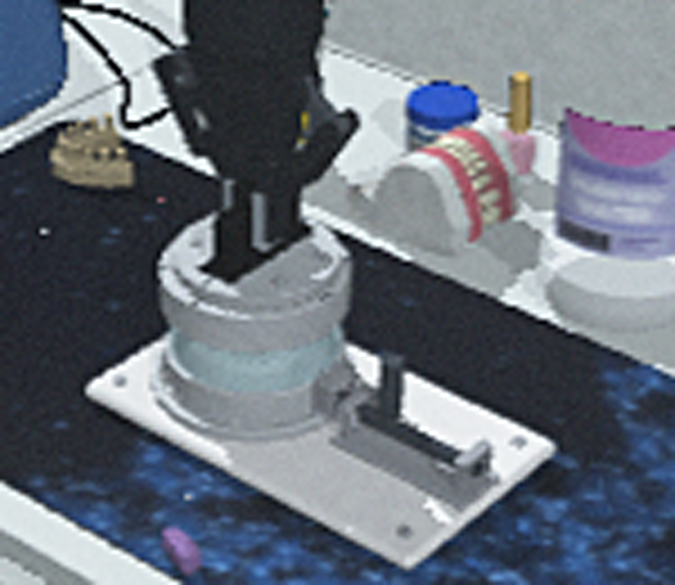

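The lid is seated: the flange lies on the rim, the TCP is at 0.1194 as predicted, and the z force rose by the lid's weight. The line marks coincide at x≈391. Pressing lightly and turning clockwise.

Call:
arm_command(increments=[{"ax": 0,"ay": 0,"az": 0,"tx": 0,"ty": 0,"tz": -0.5,"jaw": 8},{"ax": 0,"ay": 0,"az": -1.5,"tx": 0,"ty": 0,"tz": 0,"jaw": 8},{"ax": 0,"ay": 0,"az": -2.5,"tx": 0,"ty": 0,"tz": 0,"jaw": 8},{"ax": 0,"ay": 0,"az": -2.5,"tx": 0,"ty": 0,"tz": 0,"jaw": 8},{"ax": 0,"ay": 0,"az": -2.5,"tx": 0,"ty": 0,"tz": 0,"jaw": 8},{"ax": 0,"ay": 0,"az": 0,"tx": 0,"ty": 0,"tz": 0,"jaw": 8},{"ax": 0,"ay": 0,"az": 0,"tx": 0,"ty": 0,"tz": 0,"jaw": 8}])

```text
clock: 15.75
tcp_pos: [0.5163, -0.0585, 0.1194]
tcp_rot: [0.705, -0.705, 0.056, -0.057]
force: [0.8, -0.5, 5.3]
gripper_width: 0.148
```

```bash
python3 - <<'E'
from h import *
st()
E
```

```text
t 15.75 tcp [ 0.5163 -0.0585  0.1194] yaw 80.79 app [ 1.9e-03 -1.0e-04 -1.0e+00] F [ 0.8 -0.5  5.3] M [ 0.06 -0.01 -0.07] w 12.7 q7 1.59
```

Call:
arm_command(increments=[{"ax": 0,"ay": 0,"az": -2.5,"tx": -0.3,"ty": 0,"tz": 0,"jaw": 8},{"ax": 0,"ay": 0,"az": -2.5,"tx": -0.2,"ty": 0,"tz": 0,"jaw": 8},{"ax": 0,"ay": 0,"az": -2.5,"tx": 0,"ty": 0,"tz": 0,"jaw": 8},{"ax": 0,"ay": 0,"az": -2.5,"tx": 0,"ty": 0,"tz": 0,"jaw": 8},{"ax": 0,"ay": 0,"az": -2.5,"tx": 0,"ty": 0,"tz": 0,"jaw": 8},{"ax": 0,"ay": 0,"az": -2.5,"tx": 0,"ty": 0,"tz": 0,"jaw": 8},{"ax": 0,"ay": 0,"az": 0,"tx": 0,"ty": 0,"tz": 0,"jaw": 8},{"ax": 0,"ay": 0,"az": 0,"tx": 0,"ty": 0,"tz": 0,"jaw": 8}])

```text
clock: 16.55
tcp_pos: [0.5161, -0.0585, 0.1194]
tcp_rot: [0.692, -0.691, 0.147, -0.149]
force: [2.8, -0.8, 5.5]
gripper_width: 0.15
```

```bash
python3 - <<'E'
from h import *
st(); d=grab('wrist','w9')
cv2.imwrite('pics/w9c.png',cv2.resize(d['frame'][110:290,170:400][:,:,::-1],None,fx=3.4,fy=3.4,interpolation=cv2.INTER_CUBIC))
E
```

```text
t 16.55 tcp [ 0.5161 -0.0585  0.1194] yaw 65.87 app [ 2.4e-03 -3.0e-04 -1.0e+00] F [ 2.8 -0.8  5.5] M [-0.09 -0.33  0.01] w 12.8 q7 1.39
```

View pics/w9c.png

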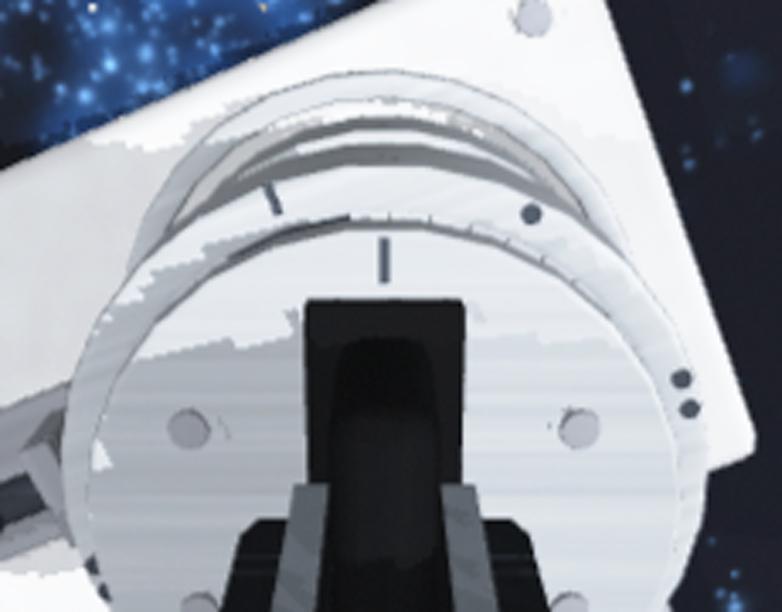

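The lid's line (384,260) is turning with the grip, and is about half way from the slot line (274,197) to the purge dot (531,214). Continuing.

Call:
arm_command(increments=[{"ax": 0,"ay": 0,"az": -2.5,"tx": -0.3,"ty": 0,"tz": 0,"jaw": 8},{"ax": 0,"ay": 0,"az": -2.5,"tx": -0.2,"ty": 0,"tz": 0,"jaw": 8},{"ax": 0,"ay": 0,"az": -2.5,"tx": 0,"ty": 0,"tz": 0,"jaw": 8},{"ax": 0,"ay": 0,"az": -2.5,"tx": 0,"ty": 0,"tz": 0,"jaw": 8},{"ax": 0,"ay": 0,"az": -2.5,"tx": 0,"ty": 0,"tz": 0,"jaw": 8},{"ax": 0,"ay": 0,"az": -2.5,"tx": 0,"ty": 0,"tz": 0,"jaw": 8},{"ax": 0,"ay": 0,"az": -2.5,"tx": 0,"ty": 0,"tz": 0,"jaw": 8},{"ax": 0,"ay": 0,"az": -2.5,"tx": 0,"ty": 0,"tz": 0,"jaw": 8},{"ax": 0,"ay": 0,"az": -1,"tx": 0,"ty": 0,"tz": 0,"jaw": 8},{"ax": 0,"ay": 0,"az": 0,"tx": 0,"ty": 0,"tz": 0,"jaw": 8},{"ax": 0,"ay": 0,"az": 0,"tx": 0,"ty": 0,"tz": 0,"jaw": 8}])

```text
clock: 17.7
tcp_pos: [0.5159, -0.0585, 0.1194]
tcp_rot: [0.653, -0.653, 0.27, -0.272]
force: [3.1, -0.6, 5.3]
gripper_width: 0.152
```

```bash
python3 - <<'E'
from h import *
st(); d=grab('wrist','w10'); d2=grab('scene','s10')
cv2.imwrite('pics/w10c.png',cv2.resize(d['frame'][110:290,170:400][:,:,::-1],None,fx=3.4,fy=3.4,interpolation=cv2.INTER_CUBIC))
cv2.imwrite('pics/s10c.png',cv2.resize(d2['frame'][160:290,200:350][:,:,::-1],None,fx=4.5,fy=4.5,interpolation=cv2.INTER_CUBIC))
E
```

```text
t 17.7 tcp [ 0.5159 -0.0585  0.1194] yaw 44.9 app [ 2.8e-03 -3.0e-04 -1.0e+00] F [ 3.1 -0.6  5.3] M [-0.04 -0.6   0.21] w 13.0 q7 1.12
```

View pics/w10c.png

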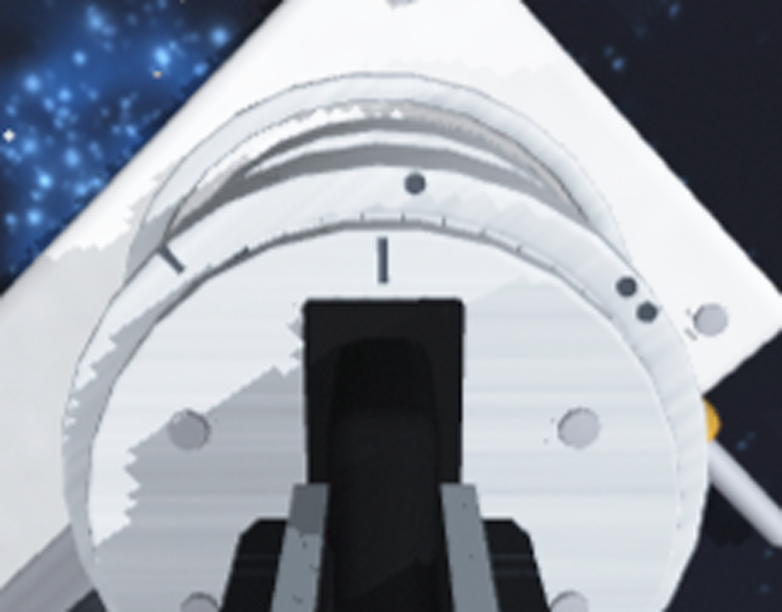

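View pics/s10c.png

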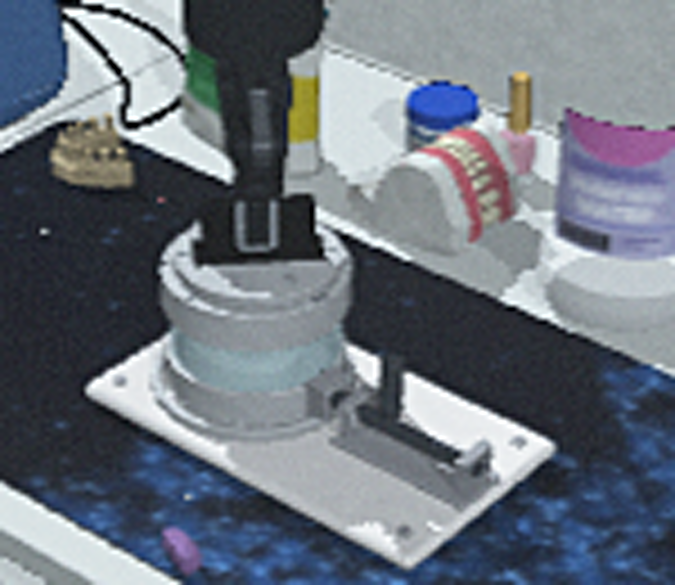

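The lid line is at (382,260) and the purge dot at (415,184). The canister has turned a few degrees within the keeper's play, so I measure what is left.

```bash
cat > an.py <<'E'
from h import *
def ang(tag,line,dot,sl,lk,c=(.5153,-.0584)):
    d=load(tag); g=lambda p,z: onz(d,170+p[0]/3.4,110+p[1]/3.4,z)[:2]
    zf=.0781+.024
    for n,p,z in (('lid',line,zf),('dot',dot,.094),('slot',sl,.094),('lock',lk,.094)):
        q=g(p,z)-c; print(n,np.hypot(*q).round(4),np.degrees(np.arctan2(q[1],q[0])).round(2))
E
python3 - <<'E'
from an import *
ang('w10',(382,260),(415,184),(173,260),(637,299))
ang('w8',(391/3.8*3.4+34,290/3.8*3.4),(0,0),(391/3.8*3.4+34,198/3.8*3.4),(0,0))
E
```

```text
lid 0.0402 134.54
dot 0.0502 128.92
slot 0.0497 174.79
lock 0.0511 83.46
lid 0.0404 179.8
dot 0.0941 -144.59
slot 0.051 179.78
lock 0.0941 -144.59
```

Lid is at about 40° relative to the canister; 5° more.

Call:
arm_command(increments=[{"ax": 0,"ay": 0,"az": -2,"tx": 0,"ty": 0,"tz": 0,"jaw": 8},{"ax": 0,"ay": 0,"az": -2,"tx": 0,"ty": 0,"tz": 0,"jaw": 8},{"ax": 0,"ay": 0,"az": -1.2,"tx": 0,"ty": 0,"tz": 0,"jaw": 8},{"ax": 0,"ay": 0,"az": 0,"tx": 0,"ty": 0,"tz": 0,"jaw": 8},{"ax": 0,"ay": 0,"az": 0,"tx": 0,"ty": 0,"tz": 0,"jaw": 8},{"ax": 0,"ay": 0,"az": 0,"tx": 0,"ty": 0,"tz": 0,"jaw": 8}])

```text
clock: 18.4
tcp_pos: [0.5159, -0.0585, 0.1194]
tcp_rot: [0.64, -0.64, 0.3, -0.302]
force: [3.8, 0.1, 5.7]
gripper_width: 0.151
```

```bash
python3 - <<'E'
from h import *
st(); d=grab('wrist','w11'); d2=grab('top','t11')
cv2.imwrite('pics/w11c.png',cv2.resize(d['frame'][110:290,170:400][:,:,::-1],None,fx=3.4,fy=3.4,interpolation=cv2.INTER_CUBIC))
E
```

```text
t 18.4 tcp [ 0.5159 -0.0585  0.1194] yaw 39.61 app [ 2.8e-03 -3.0e-04 -1.0e+00] F [3.8 0.1 5.7] M [ 0.01 -0.79  0.25] w 12.9 q7 1.05
```

View pics/w11c.png

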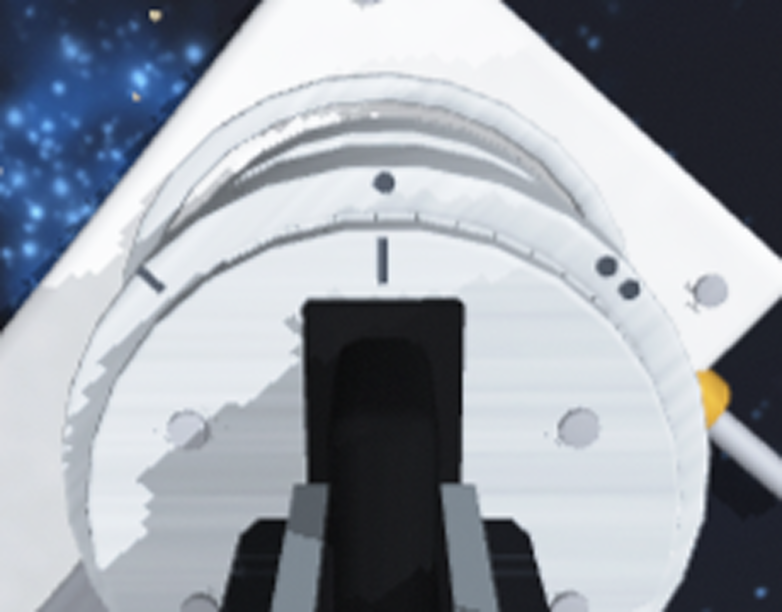

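View pics/t11.png

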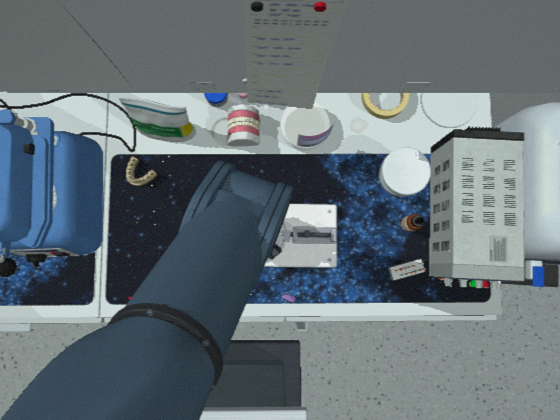

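The lid's line (382,260) now points at the purge dot (384,182). One check of the angles, and that the bolt has stayed home.

```bash
python3 - <<'E'
from an import *
ang('w11',(382,260),(384,182),(151,278),(618,278))
a=load('s2');b=grab('scene','s11')
for n,d in(('start',load('scene0')),('now',b)):
    P=cloud(d);m=(P[...,2]>.062)&(P[...,2]<.085)&(abs(P[...,0]-.512)<.014)&(P[...,1]<-.14)&(P[...,1]>-.21);print(n,m.sum(),np.median(P[m],0).round(4))
d=b; P=cloud(d); m=(np.hypot(P[...,0]-.515,P[...,1]+.058)<.045)&(P[...,2]>.098)&(P[...,2]<.108); print('flange z',np.median(P[m][:,2]))
st(); print(ctrl.get_obs()['qd'].round(4))
E
```

```text
lid 0.0402 129.19
dot 0.0502 128.92
slot 0.05 174.68
lock 0.051 83.39
start 37 [ 0.5089 -0.1876  0.0727]
now 37 [ 0.5111 -0.1598  0.072 ]
flange z 0.10281126399909037
t 18.55 tcp [ 0.5159 -0.0585  0.1194] yaw 39.61 app [ 2.8e-03 -3.0e-04 -1.0e+00] F [3.9 0.4 5.4] M [ 0.01 -0.69  0.24] w 12.8 q7 1.05
[ 0.0006  0.0005 -0.0015  0.0006 -0.0008  0.0001  0.0006]
```

```bash
python3 -c "
from station import ctrl
print(ctrl.finish_job())"
```

```text
the job is handed in; nothing more can be done
None
```

I slid the bolt home, set the lid into the rim through its slots, turned it clockwise to the purge mark, and handed the job in at about 18.6 s with the gripper still holding it. No verdict was reported.

**Last checks**
- **Bolt:** the scene camera shows the knob about 27.8 mm forward of where it started, and the push stopped against 7 N.
- **Lid angle:** it is turned 45.5° from the slot line and within 0.3° of the purge dot. The z moment on the tool is 0.24 Nm, which matches the spring at the purge mark.
- **Lid height:** the TCP stands at the height predicted for a seated lid, with light downward pressure. The camera puts the flange top at 102.8 mm, against about 102 mm expected.
- **Grip and rest:** the fingers stand at 12.8 mm on the 14 mm bar, and the arm was at rest.
- **Bystanders:** the last top view shows none visibly moved, but the arm hid the brush in it, and I did not measure their positions.

**What disagreed**
- The canister turned about 5° with the lid inside the keeper's play. The first stop was therefore only about 40° relative to the slots, so I added 5° after looking again.
- The rim centre differed by 1 to 3 mm between measurements, so I used the midpoints of the engraved marks.

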